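# Latch the watch tester and set its pressure dial

## Robot

A 7-joint arm with a two-finger parallel gripper is mounted at the origin on the work surface. World frame = base frame: x ahead of the robot, y to its left, z up, the work surface at z = 0. Lengths are in m, angles in rad, forces in N, time in s.
With the tool pointing down it reaches from about 0.4 to 0.85 m from the base axis. Payload 4.4 kg.
Tool frame: the origin (TCP) lies midway between the tips of the shut fingers; the grasp point (between the pads) lies 19 mm behind it; z points along the fingers, x is the direction in which the jaws open and shut, and the axes are right-handed (so a half turn about z gives the same grasp; the last joint's range is limited). The gripper opens to 94 mm and grips with 3 to 60 N. Pads are 16 mm wide; open, the fingers measure 119 mm over their backs; the gripper's body (75 mm by 177 mm) begins 78 mm behind the grasp point.
Start: joints at [-1.368, 0.628, 0.038, 1.517, -0.027, 0.996, -0.02], TCP at [0.173, 0.627, 0.205] pointing down, gripper open.
Joint ranges: [-3.06, 3.06], [-0.37, 2.12], [-1.25, 1.32], [0.18, 2.47], [-1.1, 4.24], [0.23, 1.98], [-2.94, 2.94]. Speed limits (rad/s): [2.57, 2.57, 3.14, 3.14, 3.14, 3.14, 3.14].

## Interface

Orientations are given as a 3x3 rotation matrix whose columns are the frame's x, y, z axes.
In Python, from workcell import bot gives the robot as it stands. The module is installed in compiled form; this text tells all that it offers.
- The arm moves only by the tool drive_tool, never from a script. Its argument "moves" is a list of rows, each a list of 7 numbers: the shift along the tool's x, y, z in mm, then the turn, a rotation vector about the tool's x, y, z in rad, then the opening, from 0 (shut) to 1 (fully open). A call has 1 to 20 rows; each row is the pose to reach, as a shift and turn from the pose commanded when the call began, along the tool's axes at that moment; what a row does not reach only later rows make up. A row lasts 1/12 s, in which the tool goes at most 41.7 mm and 7.16 degrees, less where a joint would pass 70% of its speed; a pose out of reach is approached as far as the arm can. A call with a gripper value outside its range is refused whole. The fingers move at their own pace and stop on an object; "newtons" is the grip in N (left out, the last holds). Time passes only in rows, so rows that repeat a pose let the fingers close. It gives the time, the measured TCP pose, the force and the opening at its end, in the units of the state.
- bot.get_obs(): the state, without advancing time (a new reading comes with each control period).
- bot.read_camera(name): name is "scene" or "top" or "wrist"; returns a dict with "color" (400x640x3 uint8, red, green, blue), "fx", "fy", "cx", "cy" (pixels), "rvec" (rotation vector, rad) and "tvec" (3), from world to camera coordinates, as OpenCV has them. Camera axes: x right, y down, z forward; pixel columns grow to the right and rows downward; lengths in m; the calibration is good to about 2 mm. A picture is of the moment at which its call begins. There is no depth.
- bot.finish_job(): hands the job in, once; it reports no verdict.
Trained networks look in the newest picture that a camera, given by its name, has taken for a name from the list of things; names that differ only in an ending like _2 or _b are one class to them, and where a whole thing is asked for, a point or a joint stands for the part that bears it (a point fixed in the world has none). Each returns a list of dicts, best first, with "conf" (0 to 1); they miss things now and then, are a little off and sometimes report something else, mostly with a low value. They report only what shows in the picture. A call takes as long as a camera call.
- bot.recognise(camera, label): "location" ([column, row] in pixels, amid what is visible of it).
The state is a dict: "clock": time; "q": joint angles; "joint_velocities": joint speeds; "joint_torque": joint torques, N m; "tcp_pos": TCP position; "orientation": TCP orientation; "ft_force": force on the tool from outside, world axes, zero at the start; "wrist_torque": the same for the moment, N m; "gripper_width": finger opening in m.
Only numpy, scipy, OpenCV 4.12 (cv2) and the standard library are available. Lean on these libraries where they do the work, as an engineer would, in place of code of your own. Each camera call takes 0.05 s, during which the arm holds its last target.

## Task

Close the watch water-resistance tester: swing the steel loop over so that its cross bar drops behind the hooked keeper on the end cap, then press the red lever down over centre until it lies flat and stays there with the cap drawn tight. Then turn the black dial three clicks clockwise (seen from above), so that its white line points at the red mark, and let go. Leave the movement holder, the loupe and the jar where they stand.

Things in the scene. Friction and masses are not known exactly. Their poses are not given: they have to be found in the camera images.
- tester: The tester, fixed to the bench, lying across it, +x end to the robot's left: a white box 170 mm long (its own x), 92 wide, 75 high, with a 10 mm aluminium end plate and beyond that, at +x, a sliding aluminium cap (84 wide, 70 high). Origin: centre of its underside; z up. In a row on its top: dial at x -50, lever hinge at x +65, keeper at about x +120 mm
- lever_hinge (a point): The hinge line of the lever (along the tester's y), midway, 89 mm above the bench and 14 mm above the tester's top; its axes are those of the tester
- lever (a joint): Latch lever (rad): 0 = flat, pointing to the tester's -x (latched), 1.57 = upright, more = leaning towards the keeper (most 2.05). Reaches 66 mm from its hinge, 6 mm thick, the last 32 mm a red grip 26 wide. Stays where left (2 N at the tip moves it); with the loop hooked, pressing down takes up to 8 N at the tip, then past centre (below 0.3) it holds itself down
- lever_tip (a point): Point on the lever's red grip, on the face that is uppermost when the lever lies flat, 55 mm from the hinge, midway across
- loop (a joint): Angle of the loop about its pivot on the lever (rad): the loop's slope above level, towards the keeper, is this value minus the lever's. It starts thrown back, upright or leaning away from the keeper. Its pivot is slightly stiff: within 30 degrees of upright it stays where left, lower down it falls by its own weight (60 g); 0.5 N at its grip moves it, without moving the lever
- loop_bar (a point): Middle of the loop's cross bar: a round steel bar 6 mm thick and 48 mm long, along the tester's y, 70 mm from the loop's pivot. The two 5 mm side wires leave 43 mm free between them, wide enough to pass the lever (and bar beyond its tip)
- loop_grip (a point): Centre of the loop's red grip disc, 18 mm in diameter and 14 mm thick (thickness along the tester's y), 26 mm beyond the cross bar, 96 mm from the loop's pivot, on an 8 mm wide stem. Pinch its two flat faces; it can turn between the fingers as the loop swings
- cap (a joint): Sliding end cap (m): 0 = drawn tight, 0.0045 = as the gasket's spring pushes it open towards the tester's +x. It slides along the tester's x and carries the keeper; it springs open again (10 to 24 N) unless the latch holds it
- keeper (a point): Where the bar's middle lies when hooked and drawn in; axes as the tester's. The keeper is an upright plate 30 mm wide, its +x face 3 mm to -x of here; its lip overhangs 3 mm to +x, 5 to 10 mm above here; a ledge lies 5 mm below and ends 15 mm to +x, then free space down to the bench. The bar comes down outside (+x of) the lip to the ledge, then is pulled in under the lip
- dial (a joint): Dial angle (rad), growing clockwise seen from above; 0 at the start, one click every 0.419 (24 degrees), so three clicks are 1.257; range -0.42 to 2.51. Each click takes about 0.07 N m to get over; let go, it settles into the nearest click
- dial_grip (a point): On the dial's axis at grip height, 30 mm above the tester's top (105 above the bench). A black bar grip 14 mm thick (its own y), 42 long (its x), top 40 mm above the tester's, on a disc 44 mm across whose top is 11 mm above the tester's. White line on the bar's -x half: the pointer. Dots on the panel mark the clicks, a larger red one the click wanted. Axes turn with it; at 0 they are the tester's
- holder_mid (a point): Centre of a loose brass watch movement holder, 40 mm in diameter, 28 mm high: leave it alone
- loupe_mid (a point): Centre of a loose black loupe standing on its wide end, 37 mm in diameter, 34 mm high: leave it alone
- jar_mid (a point): Centre of a loose small glass jar with a blue cap, 44 mm in diameter, 45 mm high: leave it alone
- loop_pivot (a point): Middle of the loop's pivot line (along the tester's y) on the lever, 16 mm from the lever's hinge; it moves with the lever

How it is judged:
By the outcome, as a careful person would: the job done as asked, in the order asked, and still so for the second after the job is handed in, with the robot touching nothing.
It also fails if it takes over 51 s, if anything falls off the work surface, if the arm or the gripper's body presses on something with over 40 N, if the wrist force passes 120 N, or if a joint passes its speed limit or range.

## Working session

There is one attempt and no reset: what is moved stays moved. The work goes in short steps, Python scripts to look and compute and a tool call to move; the robot and the scene stay as the last step left them, time stands still between calls to the robot, and variables do not carry over. Pictures are saved under pics/ and viewed, and the job is handed in when it is done.

Besides the shell and the picture viewer there is one more tool, called after "Emit:" as name(argument=value, ...) on one line, values as JSON. drive_tool: Moves the arm, as the interface text tells. Its arguments: {"type":"object","properties":{"moves":{"type":"array","items":{"type":"array","items":{"type":"number"}}},"newtons":{"type":"number"}},"required":["moves"]}

```bash
mkdir -p pics; ls
python3 - <<'E'
from workcell import bot
import cv2,numpy as np
o=bot.get_obs()
for k,v in o.items(): print(k,np.round(v,4).tolist())
for c in ["scene","top","wrist"]:
    d=bot.read_camera(c)
    cv2.imwrite(f"pics/{c}0.png",d["color"][:,:,::-1])
    print(c,d["fx"],d["fy"],d["cx"],d["cy"],d["rvec"],d["tvec"])
    for l in ["tester","lever_tip","lever_hinge","loop_bar","loop_grip","keeper","dial_grip","loop_pivot","holder_mid","loupe_mid","jar_mid"]:
        r=bot.recognise(c,l)
        print(c,l,[(np.round(x["location"]).tolist(),round(x["conf"],2)) for x in r[:2]])
print(bot.get_obs()["clock"])
E
```

```text
pics
clock 0.0
q [-1.3678, 0.6294, 0.0384, 1.5183, -0.027, 0.9963, -0.02]
joint_velocities [0.0013, -0.0012, -0.0014, 0.0002, 0.0013, -0.0007, -0.0011]
joint_torque [0.0005, -54.9716, 1.1435, -18.6627, -0.0523, 0.0236, 0.0002]
tcp_pos [0.1724, 0.626, 0.2046]
orientation [[0.2656, 0.9641, -0.0005], [0.9641, -0.2656, -0.0018], [-0.0019, 0.0, -1.0]]
ft_force [0.067, 0.5504, 0.6522]
wrist_torque [0.0415, -0.0328, 0.0393]
gripper_width 0.094
scene 514.9620546152453 514.9620546152453 317.85833645608216 187.19221316521467 [ 1.00155663  2.65085758 -0.80717928] [ 0.42200684 -0.26243222  1.45531295]
scene tester [([318.0, 232.0], 0.9)]
scene lever_tip [([329.0, 216.0], 0.53)]
scene lever_hinge [([315.0, 230.0], 0.81), ([329.0, 217.0], 0.7)]
scene loop_bar [([329.0, 214.0], 0.49)]
scene loop_grip [([330.0, 214.0], 0.8), ([260.0, 267.0], 0.3)]
scene keeper [([316.0, 228.0], 0.25)]
scene dial_grip [([295.0, 202.0], 0.88), ([344.0, 265.0], 0.56)]
scene loop_pivot [([326.0, 211.0], 0.76)]
scene holder_mid [([416.0, 206.0], 0.76)]
scene loupe_mid [([334.0, 121.0], 0.74)]
scene jar_mid [([262.0, 267.
[... 322 characters left out ...]
5.0, 163.0], 0.61)]
top loop_grip [([268.0, 167.0], 0.55)]
top keeper [([265.0, 170.0], 0.66), ([248.0, 182.0], 0.55)]
top dial_grip [([340.0, 181.0], 0.82)]
top loop_pivot [([267.0, 162.0], 0.72)]
top holder_mid [([258.0, 308.0], 0.91)]
top loupe_mid [([432.0, 316.0], 0.87), ([268.0, 166.0], 0.59)]
top jar_mid [([318.0, 108.0], 0.78)]
wrist 343.9616983018155 343.9616983018155 318.0410366367096 196.68102015508143 [-2.34523271 -1.78615734 -0.20985981] [-0.65005786 -0.02506568  0.38969863]
wrist tester []
wrist lever_tip []
wrist lever_hinge []
wrist loop_bar []
wrist loop_grip []
wrist keeper []
wrist dial_grip []
wrist loop_pivot []
wrist holder_mid []
wrist loupe_mid []
wrist jar_mid []
1.8
```

View images.

Run:
```python
import cv2
a=cv2.imread("pics/scene0.png"); cv2.imwrite("pics/scene0c.png",cv2.resize(a[90:310,200:460],None,fx=3,fy=2.7,interpolation=cv2.INTER_CUBIC)[:, :])
a=cv2.imread("pics/top0.png"); cv2.imwrite("pics/top0c.png",cv2.resize(a[80:240,210:420],None,fx=3.7,fy=3.7,interpolation=cv2.INTER_CUBIC))
```

```text
(no output)
```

View pics/scene0.png

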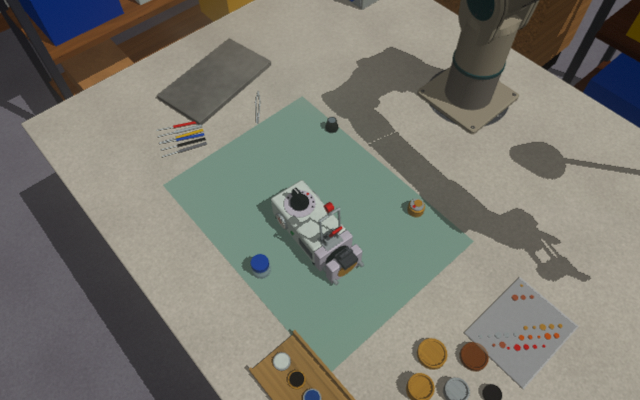

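View pics/top0.png

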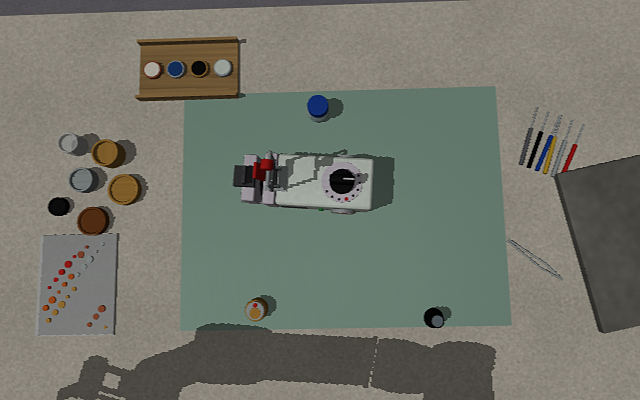

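```bash
ls pics
```

```text
scene0.png
scene0c.png
top0.png
top0c.png
wrist0.png
```

View pics/scene0c.png

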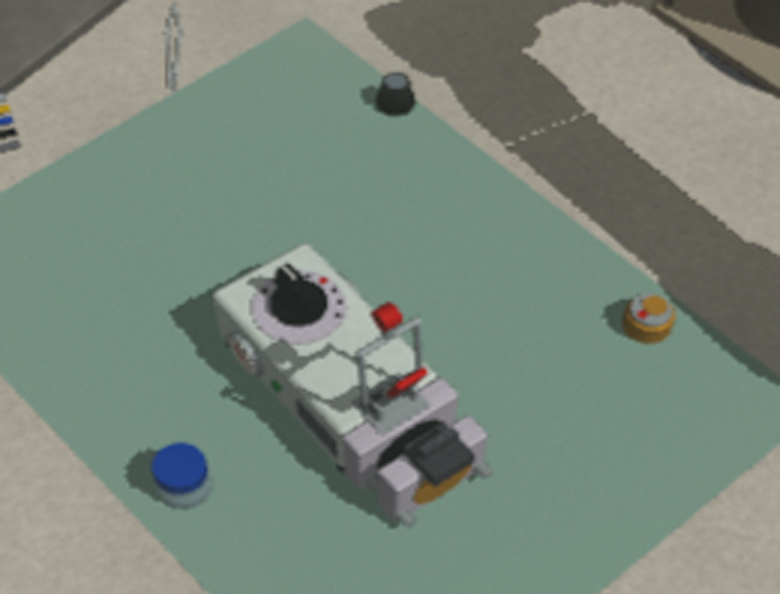

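View pics/top0c.png

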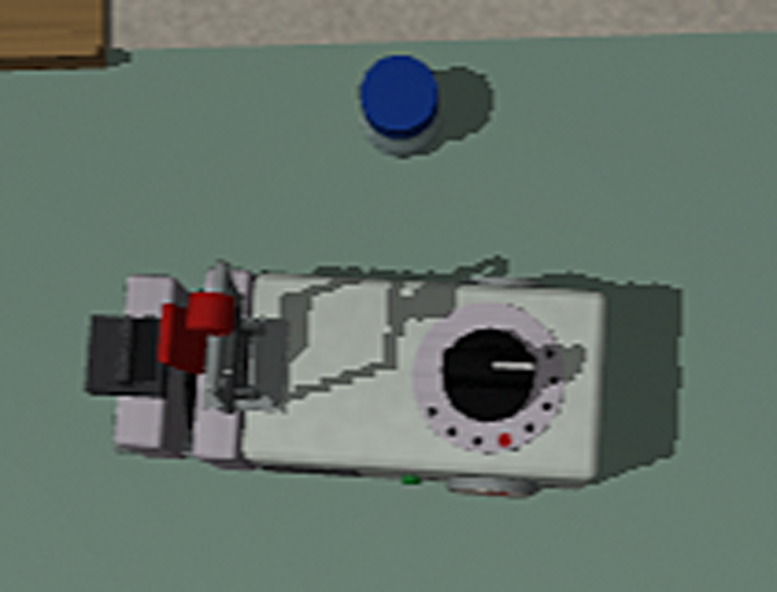

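```bash
cat > h.py <<'E'
import numpy as np, cv2
from scipy.optimize import least_squares
C={"scene":(514.962,317.858,187.192,[1.00155663,2.65085758,-0.80717928],[0.42200684,-0.26243222,1.45531295]),
"top":(386.896,328.985,198.526,[2.13451864,-2.18159618,0.09052117],[0.03371081,0.58935759,0.68737913])}
def proj(cam,P):
    f,cx,cy,r,t=C[cam] if isinstance(cam,str) else cam
    K=np.array([[f,0,cx],[0,f,cy],[0,0,1.]])
    return cv2.projectPoints(np.atleast_2d(P).astype(float),np.array(r),np.array(t),K,None)[0][:,0]
def T2W(p,T):
    x,y,yaw=T[:3]; p=np.atleast_2d(p).astype(float)
    c,s=np.cos(yaw),np.sin(yaw)
    return np.c_[x+c*p[:,0]-s*p[:,1], y+s*p[:,0]+c*p[:,1], p[:,2]]
def cal(d): return (d["fx"],d["cx"],d["cy"],d["rvec"],d["tvec"])
E
python3 - <<'E'
from h import *
for c in C:
    R=cv2.Rodrigues(np.array(C[c][3]))[0]; print(c,-R.T@np.array(C[c][4]))
m=lambda x,y,z:(x/1e3,y/1e3,z/1e3)
obs=[("top",m(-85,-46,75),(373.8,158.4)),("top",m(-85,46,75),(370,210.3)),
("scene",m(-85,-46,75),(271.7,199.3)),("scene",m(-85,46,75),(302.3,180.7)),
("top",m(-50,0,115),(340,181)),]
# sign check of y: tester y = z cross x ; x ~ +Y => y ~ -X (toward robot): image bottom
def res(T,o=obs): return np.concatenate([proj(c,T2W(p,T))[0]-q for c,p,q in o])
s=least_squares(res,[0.6,0.05,1.57]);print(s.x,s.fun.reshape(-1,2).round(1))
for cams in ("top","scene"):
    o=[k for k in obs if k[0]==cams]; s2=least_squares(lambda T:res(T,o),[0.6,0.05,1.57]);print(cams,s2.x,s2.fun.reshape(-1,2).round(1))
for n,p in dict(hinge=m(65,0,89),keeper=m(120,0,80),dial=m(-50,0,105)).items(): print(n,T2W(p,s.x),proj("top",T2W(p,s.x)),proj("scene",T2W(p,s.x)))
E
```

```text
scene [0.98477101 0.4999135  1.07014428]
top [0.51506519 0.00702676 0.74540414]
[0.61559646 0.03702605 1.49915596] [[-5.2 -0.4]
 [-3.6 -0.2]
 [ 0.2 -0.5]
 [ 1.9 -2.1]
 [ 8.1 -1.6]]
top [0.61499689 0.03686319 1.48948398] [[-4.9  0.4]
 [-3.8  0.6]
 [ 8.2 -0.9]]
scene [0.61961767 0.03816334 1.49955634] [[-0.9  0.8]
 [ 0.9 -0.8]]
hinge [[0.6202491  0.10185932 0.089     ]] [[280.81939624 178.58917855]] [[327.88611997 230.79792447]]
keeper [[0.62418595 0.15671824 0.08      ]] [[250.23806887 177.90675998]] [[343.64224718 250.84143836]]
dial [[ 0.6120175 -0.0128457  0.105    ]] [[347.91393869 180.34238079]] [[296.50924546 191.50141241]]
```

Run:
```python
from h import *
R=cv2.Rodrigues(np.array([-2.34523271,-1.78615734,-0.20985981]))[0]; c=-R.T@np.array([-0.65005786,-0.02506568,0.38969863])
Rt=np.array([[0.2656,0.9641,-0.0005],[0.9641,-0.2656,-0.0018],[-0.0019,0,-1]]); t=np.array([.1724,.626,.2046])
print("cam",c,"in tool",Rt.T@(c-t)); print("cam axes in tool (cols)",(Rt.T@R.T).round(3))
```

```text
cam [0.10915635 0.64427546 0.38478897] in tool [ 0.0004795  -0.06582717 -0.18019025]
cam axes in tool (cols) [[ 1.    -0.001  0.002]
 [ 0.     0.973  0.232]
 [-0.002 -0.232  0.973]]
```

View pics/wrist0.png

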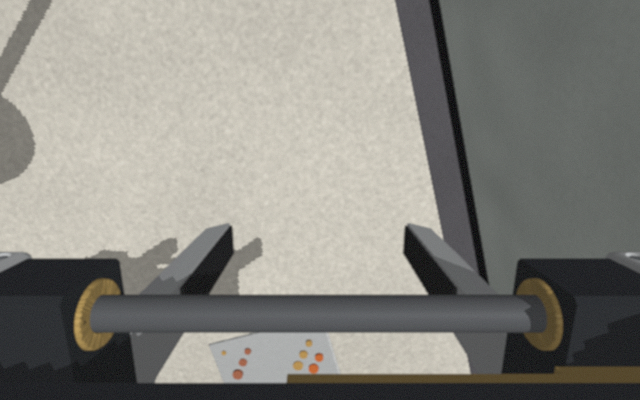

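Emit:
drive_tool(moves=[[-485,598,-75,0,0,1.378,0.5],[-485,598,-75,0,0,1.378,0.5],[-485,598,-75,0,0,1.378,0.5],[-485,598,-75,0,0,1.378,0.5],[-485,598,-75,0,0,1.378,0.5],[-485,598,-75,0,0,1.378,0.5],[-485,598,-75,0,0,1.378,0.5],[-485,598,-75,0,0,1.378,0.5],[-485,598,-75,0,0,1.378,0.5],[-485,598,-75,0,0,1.378,0.5],[-485,598,-75,0,0,1.378,0.5],[-485,598,-75,0,0,1.378,0.5],[-485,598,-75,0,0,1.378,0.5],[-485,598,-75,0,0,1.378,0.5],[-485,598,-75,0,0,1.378,0.5],[-485,598,-75,0,0,1.378,0.5],[-485,598,-75,0,0,1.378,0.5],[-485,598,-75,0,0,1.378,0.5],[-485,598,-75,0,0,1.378,0.5],[-485,598,-75,0,0,1.378,0.5]])

```text
clock: 3.47
tcp_pos: [0.6228, -0.0071, 0.281]
orientation: [[0.996, -0.084, 0.003], [-0.084, -0.996, -0.005], [0.003, 0.004, -1.0]]
ft_force: [-0.0, -0.6, -1.0]
gripper_width: 0.047
```

Run:
```python
from workcell import bot
import cv2,numpy as np,pickle
d=bot.read_camera("wrist"); pickle.dump(d,open("wA.pkl","wb")); cv2.imwrite("pics/wA.png",d["color"][:,:,::-1])
o=bot.get_obs(); print(o["clock"],o["tcp_pos"],np.round(o["orientation"],3).tolist(),np.round(o["q"],3),np.abs(o["joint_velocities"]).max())
```

```text
3.5167 [ 0.62120629 -0.00325081  0.28045953] [[0.997, -0.081, 0.001], [-0.081, -0.997, -0.002], [0.001, 0.002, -1.0]] [-0.328  0.554  0.481  1.513 -0.27   1.14   0.123] 0.05819055867034394
```

View pics/wA.png

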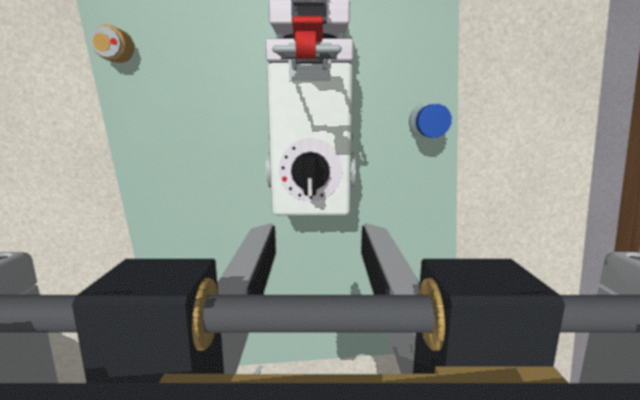

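Emit:
drive_tool(moves=[[0,-40,20,0,0,0,0.5],[0,-60,30,0,0,0,0.5],[0,-60,30,0,0,0,0.5],[0,-60,30,0,0,0,0.5],[0,-60,30,0,0,0,0.5]])

```text
clock: 3.93
tcp_pos: [0.6243, 0.0608, 0.2506]
orientation: [[0.997, -0.074, -0.0], [-0.074, -0.997, -0.0], [-0.0, 0.0, -1.0]]
ft_force: [0.3, -1.1, 0.1]
gripper_width: 0.0466
```

Run:
```python
from workcell import bot
import cv2,numpy as np,pickle
d=bot.read_camera("wrist"); pickle.dump(d,open("wB.pkl","wb")); cv2.imwrite("pics/wB.png",d["color"][:,:,::-1])
for n,r in (("A",(0,230)),("B",(0,230))):
    a=pickle.load(open(f"w{n}.pkl","rb"))["color"][:,:,::-1]
    cv2.imwrite(f"pics/w{n}c.png",cv2.resize(a[0:230,230:400],None,fx=2.6,fy=2.6,interpolation=cv2.INTER_CUBIC) if n=="A" else cv2.resize(a[0:240,210:410],None,fx=2.5,fy=2.5,interpolation=cv2.INTER_CUBIC))
o=bot.get_obs(); print(o["clock"],o["tcp_pos"])
```

```text
3.9833 [0.6246513  0.05975014 0.2510121 ]
```

View pics/wAc.png

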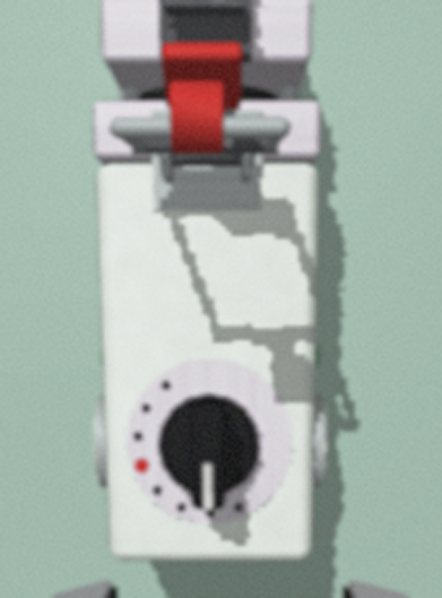

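View pics/wBc.png

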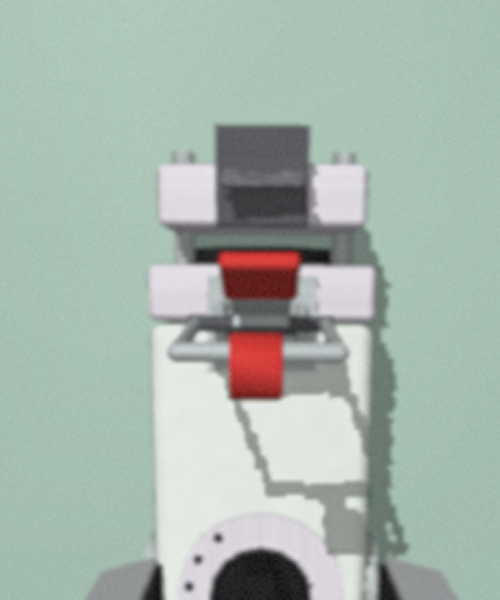

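```bash
cat > fit.py <<'E'
from h import *
import pickle
cams={n:cal(pickle.load(open(f"w{n}.pkl","rb"))) for n in "AB"}
cams.update(C)
def model(v):
    T=v[:3]; L,s,kx,kz=v[3:7]
    P=np.array([65-16*np.cos(L),0,89+16*np.sin(L)])
    d=np.array([np.cos(s),0,np.sin(s)]); ld=np.array([-np.cos(L),0,np.sin(L)]); ln=np.array([np.sin(L),0,np.cos(L)])
    H=np.array([65,0,89])
    return dict(dial=[-50,0,86],bar=P+70*d,grip=P+96*d,tipU=H+66*ld+3*ln,lip=[kx,0,kz+10],ledge=[kx+15,0,kz-5],
      red=[-50,0,75.5],b1=[v[7],46,75],b2=[v[7],-46,75],
      P=P,hinge=H)
obs=[("A","dial",(310.4,171.5),1),("A","bar",(307.3,48.8),1),("B","bar",(313.2,140),1),("B","grip",(312.8,146.4),1),("A","grip",(305.8,45),.5),
("B","tipU",(314,101.2),1),("A","tipU",(308,17),.7),("B","lip",(314,74),1),("B","ledge",(314.7,50.4),1),
("A","b1",(273.5,213.5),1),("A","b2",(349.2,212.7),1),
("top","dial",(342.4,181.6),1),("top","ledge",(234.3,175),.7),("scene","b2",(271.7,199.3),.7),("scene","b1",(302.3,180.7),.7),
("top","b2",(373.8,158.4),.7),("top","b1",(370,210.3),.7)]
def res(v):
    m=model(v); return np.concatenate([w*(proj(cams[c],T2W(np.array(m[n])/1e3,v))[0]-q) for c,n,q,w in obs])
s=least_squares(res,[.62,.04,1.49,1.9,1.7,122,78,-85],loss="soft_l1",x_scale=[.01,.01,.01,.1,.1,5,5,5])
np.save("v.npy",s.x)
if __name__=="__main__":
    print(s.x.round(4)); 
    r=res(s.x).reshape(-1,2)
    for o,e in zip(obs,r): print(o[0],o[1],e.round(1))
    m=model(s.x)
    for n in m: print(n,np.round(m[n],1),T2W(np.array(m[n])/1e3,s.x).round(4))
E
python3 fit.py
```

```text
[ 6.202000e-01  4.720000e-02  1.487800e+00  1.925200e+00  1.683900e+00
  1.182148e+02  1.021011e+02 -9.983850e+01]
A dial [-0.4  1.1]
A bar [-0.4 -0.7]
B bar [-0.  -0.3]
B grip [-0.2  0.5]
A grip [0.1 0.4]
B tipU [-0.2  0.2]
A tipU [-0.4 -0.2]
B lip [ 0.5 -3.7]
B ledge [0.  4.5]
A b1 [-2.5 -0.1]
A b2 [0.8 0.5]
top dial [-0.8 -1.8]
top ledge [ 0.1 -1.7]
scene b2 [-1.4 -1. ]
scene b1 [ 0.  -1.8]
top b2 [-1.7 -1.3]
top b1 [-0.9 -1.1]
dial [-50   0  86] [[ 0.6161 -0.0026  0.086 ]]
bar [ 62.6   0.  173.6] [[0.6254 0.1096 0.1736]]
grip [ 59.7   0.  199.4] [[0.6251 0.1067 0.1994]]
tipU [ 90.7   0.  149.9] [[0.6277 0.1376 0.1499]]
lip [118.2   0.  112.1] [[0.63   0.165  0.1121]]
ledge [133.2   0.   97.1] [[0.6312 0.1799 0.0971]]
red [-50.    0.   75.5] [[ 0.6161 -0.0026  0.0755]]
b1 [-99.8  46.   75. ] [[ 0.5661 -0.0485  0.075 ]]
b2 [-99.8 -46.   75. ] [[ 0.6578 -0.0561  0.075 ]]
P [ 70.6   0.  104. ] [[0.626  0.1175 0.104 ]]
hinge [65  0 89] [[0.6256 0.112  0.089 ]]
```

Emit:
drive_tool(moves=[[0,-40,0,0,0,0,0.5],[0,-75,0,0,0,0,0.5],[0,-75,0,0,0,0,0.5],[0,-75,0,0,0,0,0.5],[0,-75,0,0,0,0,0.5]])

```text
clock: 4.4
tcp_pos: [0.6307, 0.1334, 0.251]
orientation: [[0.997, -0.077, 0.001], [-0.077, -0.997, -0.001], [0.001, 0.001, -1.0]]
ft_force: [0.7, -0.2, 0.2]
gripper_width: 0.0471
```

Run:
```python
from workcell import bot
import cv2,numpy as np,pickle
d=bot.read_camera("wrist"); pickle.dump(d,open("wC.pkl","wb")); cv2.imwrite("pics/wC.png",d["color"][:,:,::-1])
d2=bot.read_camera("scene"); a=d2["color"][:,:,::-1]; cv2.imwrite("pics/scene1c.png",cv2.resize(a[180:300,260:400],None,fx=5,fy=5,interpolation=cv2.INTER_CUBIC))
a=d["color"][:,:,::-1]; cv2.imwrite("pics/wCc.png",cv2.resize(a[40:240,230:400],None,fx=3,fy=3,interpolation=cv2.INTER_CUBIC))
a=pickle.load(open("wB.pkl","rb"))["color"][:,:,::-1]; cv2.imwrite("pics/wBk.png",cv2.resize(a[40:140,260:370],None,fx=6,fy=6,interpolation=cv2.INTER_CUBIC))
o=bot.get_obs(); print(o["clock"],o["tcp_pos"])
```

```text
4.5 [0.63076537 0.13247013 0.25104277]
```

View pics/wCc.png

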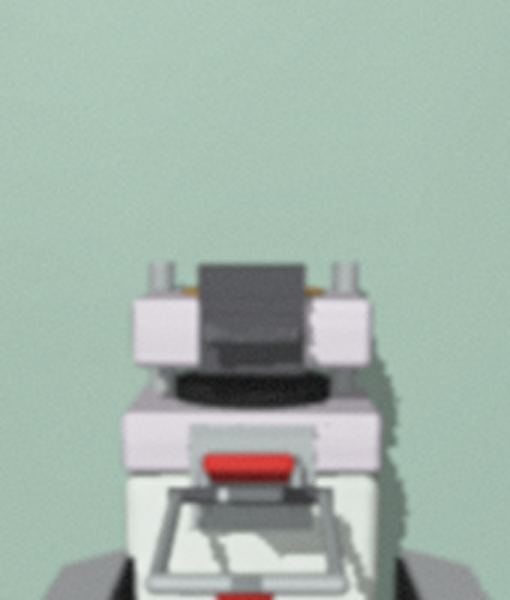

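View pics/wBk.png

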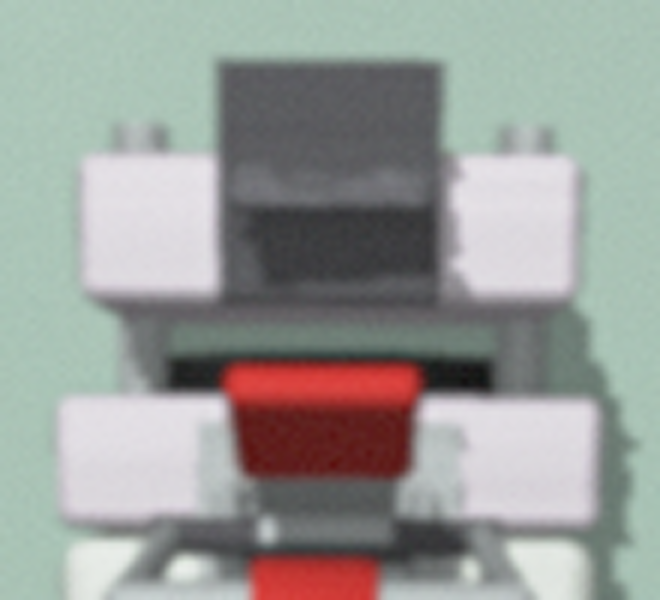

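View pics/scene1c.png

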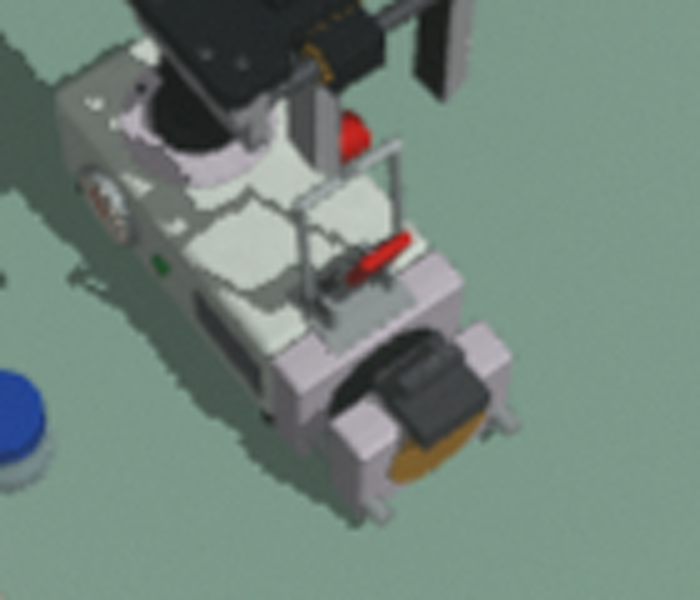

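Run:
```python
from h import *
import pickle
v=np.load("v.npy")
cb,cc=[cal(pickle.load(open(f"w{n}.pkl","rb"))) for n in "BC"]
for n,rb,rc in [("ledge end",50.3,128),("light/dark",74.3,154),("light top",67.5,148),("black -x end",89.7,162.3),("cap +x",65.8,139),("cap -x",89.7,161.3),("plate -x edge",40+522/6,40+468/3),("plate +x",40+396/6,40+408/3),("levertip",101.2,40+455/3)]:
    f=lambda p:[proj(cb,T2W([[p[0]/1e3,0,p[1]/1e3]],v))[0,1]-rb, proj(cc,T2W([[p[0]/1e3,0,p[1]/1e3]],v))[0,1]-rc]
    print(n,least_squares(f,[115,75]).x.round(1))
for z in (70,80,90,100,110):
    for c in (cb,cc):
        a=proj(c,T2W([[.125,-.015,z/1e3],[.125,.015,z/1e3]],v)); print(z,abs(a[0,0]-a[1,0]).round(1),end=" ")
print("obs B 37, C",(304-199)/3)
```

```text
ledge end [140.2  78.4]
light/dark [116.4  98.3]
light top [122.2  98.8]
black -x end [104.7  71.6]
cap +x [128.3  63.2]
cap -x [105.1  66.4]
plate -x edge [68.2 70.6]
plate +x [89.2 65.7]
levertip [ 90.8 150.1]
70 30.4 70 28.9 80 31.3 80 29.7 90 32.2 90 30.6 100 33.2 100 31.5 110 34.3 110 32.4 obs B 37, C 35.0
```

```bash
cat > go.py <<'E'
from h import *
from workcell import bot
v=np.load("v.npy")
def shift(pw,o=None):
    o=o or bot.get_obs(); return (np.array(o["orientation"]).T@(np.array(pw)-np.array(o["tcp_pos"]))*1e3).round(1)
def W(x,z,y=0): return T2W([[x/1e3,y/1e3,z/1e3]],v)[0]
def st():
    o=bot.get_obs(); print(round(float(o["clock"]),2),np.round(o["tcp_pos"],4),"F",np.round(o["ft_force"],1),"w",round(float(o["gripper_width"]),4),"q",np.round(o["q"],2)); return o
E
python3 - <<'E'
from go import *
import pickle
cc=cal(pickle.load(open("wC.pkl","rb")))
from fit import model
m=model(v); print(proj(cc,T2W(np.array(m["bar"])/1e3,v)),"obs 312.3,234"); print(proj(cc,T2W(np.array(m["tipU"])/1e3,v)),"obs",230+248/3,40+455/3)
o=st()
print(shift(W(59.7,184)))
a=-.076; R=np.array([[np.cos(a),np.sin(a),0],[np.sin(a),-np.cos(a),0],[0,0,-1]])
print(R.T@(W(59.7,184)-np.array([.631,.1352,.25]))*1e3)
print("yaw off",np.arctan2(o["orientation"][1][0],o["orientation"][0][0]),v[2]-np.pi/2)
E
```

```text
[[312.2898084  233.12383314]] obs 312.3,234
[[312.78183535 191.74578337]] obs 312.6666666666667 191.66666666666666
4.5 [0.6308 0.1325 0.251 ] F [-0.7  0.3 -0.2] w 0.0468 q [-0.52  0.62  0.47  1.49 -0.29  1.11 -0.08]
[-3.6 26.1 67.1]
[-3.67056338 28.88663002 66.        ]
yaw off -0.07903456899789253 -0.08297910100388806
```

Emit:
drive_tool(moves=[[-4,28,10,0,0,-0.004,0.5],[-4,28,30,0,0,-0.004,0.5],[-4,28,50,0,0,-0.004,0.5],[-4,28,66,0,0,-0.004,0.5],[-4,28,66,0,0,-0.004,0.5],[-4,28,66,0,0,-0.004,0.5],[-4,28,66,0,0,-0.004,0.5]], newtons=8)

```text
clock: 5.08
tcp_pos: [0.6253, 0.1063, 0.1857]
orientation: [[0.997, -0.073, 0.002], [-0.073, -0.997, -0.0], [0.002, 0.0, -1.0]]
ft_force: [-0.1, 0.3, 0.3]
gripper_width: 0.047
```

Run:
```python
from go import *
d=bot.read_camera("wrist"); cv2.imwrite("pics/wD.png",d["color"][:,:,::-1])
d=bot.read_camera("scene"); cv2.imwrite("pics/sD.png",cv2.resize(d["color"][150:290,250:410,::-1],None,fx=4,fy=4))
st(); print(shift(W(59.7,184)))
```

```text
5.18 [0.6254 0.1069 0.1859] F [-0.2 -0.3  0.3] w 0.047 q [-0.47  0.66  0.44  1.6  -0.32  0.95  0.  ]
[-0.3  0.2  1.9]
```

View pics/wD.png

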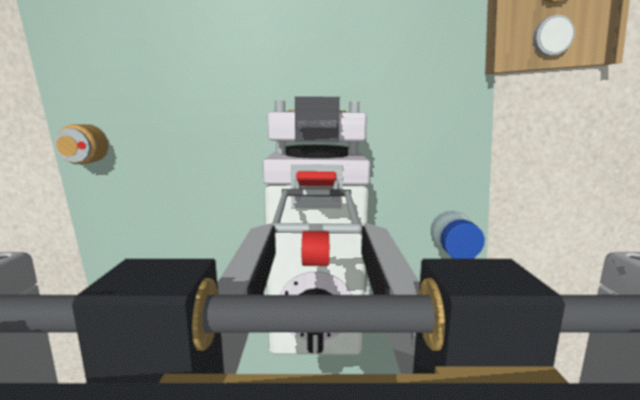

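View pics/sD.png

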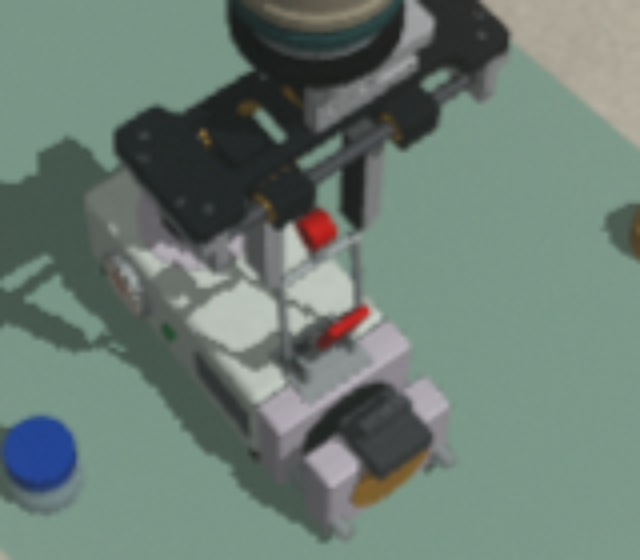

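Emit:
drive_tool(moves=[[0,0,2,0,0,0,0],[0,0,2,0,0,0,0],[0,0,2,0,0,0,0],[0,0,2,0,0,0,0],[0,0,2,0,0,0,0],[0,0,2,0,0,0,0]], newtons=8)

```text
clock: 5.68
tcp_pos: [0.624, 0.1074, 0.1825]
orientation: [[0.997, -0.072, -0.001], [-0.072, -0.997, 0.0], [-0.001, -0.0, -1.0]]
ft_force: [-0.6, -0.6, 0.7]
gripper_width: 0.0138
```

Run:
```python
from go import *
st()
for s in np.r_[np.arange(1.55,-.2,-.15)]:
    print(round(s,2),"y",round(-96*(np.cos(s)-np.cos(1.684)),1),"z",round(-96*(np.sin(s)-np.sin(1.684)),1),"bar",70.6+70*np.cos(s),104+70*np.sin(s))
```

```text
5.68 [0.624  0.1074 0.1825] F [-0.6 -0.6  0.7] w 0.0138 q [-0.47  0.66  0.44  1.6  -0.33  0.95  0.  ]
1.55 y -12.8 z -0.6 bar 72.05563794621646 173.98486349325498
1.4 y -27.2 z 0.8 bar 82.49770000301685 172.98148109919222
1.25 y -41.1 z 4.3 bar 92.67256536766878 170.42892335489103
1.1 y -54.4 z 9.8 bar 102.3517284997904 166.3845152043005
0.95 y -66.7 z 17.3 bar 111.31781626247181 160.93908533525618
0.8 y -77.7 z 26.5 bar 119.36946965430155 154.21492636296662
0.65 y -87.3 z 37.3 bar 126.32586589843388 146.3630484015228
0.5 y -95.1 z 49.4 bar 132.03077933232606 137.55978770229424
0.35 y -101.0 z 62.5 bar 136.3560898993165 128.00284652188165
0.2 y -104.9 z 76.3 bar 139.2046604488869 117.90685315565435
0.05 y -106.7 z 90.6 bar 140.51251822764763 107.49854184894755
-0.1 y -106.4 z 105.0 bar 140.2502915694618 97.01166083472211
```

Emit:
drive_tool(moves=[[0,-13,-1,0,0,0,0],[0,-27,1,0,0,0,0],[0,-41,4,0,0,0,0],[0,-54,10,0,0,0,0],[0.5,-67,17,0,0,0,0],[0.5,-78,26,0,0,0,0],[1,-87,37,0,0,0,0],[1,-95,49,0,0,0,0],[1,-101,62,0,0,0,0],[1,-105,76,0,0,0,0],[1,-107,91,0,0,0,0],[1,-107,91,0,0,0,0],[1,-107,91,0,0,0,0],[1,-107,91,0,0,0,0]])

```text
clock: 6.85
tcp_pos: [0.6329, 0.2147, 0.0915]
orientation: [[0.997, -0.072, -0.001], [-0.072, -0.997, 0.001], [-0.001, -0.001, -1.0]]
ft_force: [-2.0, 2.6, -0.2]
gripper_width: 0.0139
```

Run:
```python
from go import *
import pickle
d=bot.read_camera("wrist"); pickle.dump(d,open("wE.pkl","wb"));cv2.imwrite("pics/wE.png",d["color"][:,:,::-1])
d=bot.read_camera("scene"); cv2.imwrite("pics/sE.png",cv2.resize(d["color"][150:290,250:410,::-1],None,fx=4,fy=4))
d=bot.read_camera("top"); cv2.imwrite("pics/tE.png",cv2.resize(d["color"][130:230,220:390,::-1],None,fx=4,fy=4))
o=st(); 
c,s=np.cos(v[2]),np.sin(v[2]); p=o["tcp_pos"]; dx,dy=p[0]-v[0],p[1]-v[1]; print("tester frame grasp pt",(c*dx+s*dy)*1e3,(-s*dx+c*dy)*1e3,p[2]*1e3+19)
```

```text
7.0 [0.6329 0.2146 0.0921] F [-2.2  4.  -1.1] w 0.0138 q [-0.59  0.82  0.39  1.57 -0.39  0.84 -0.12]
tester frame grasp pt 167.8905155256157 1.1956146613118466 111.0984115909223
```

View pics/wE.png

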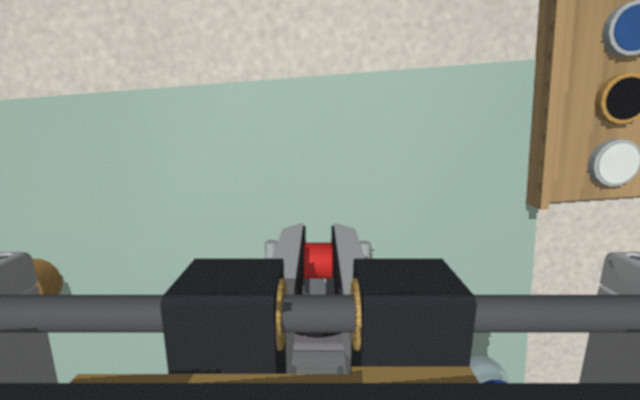

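View pics/sE.png

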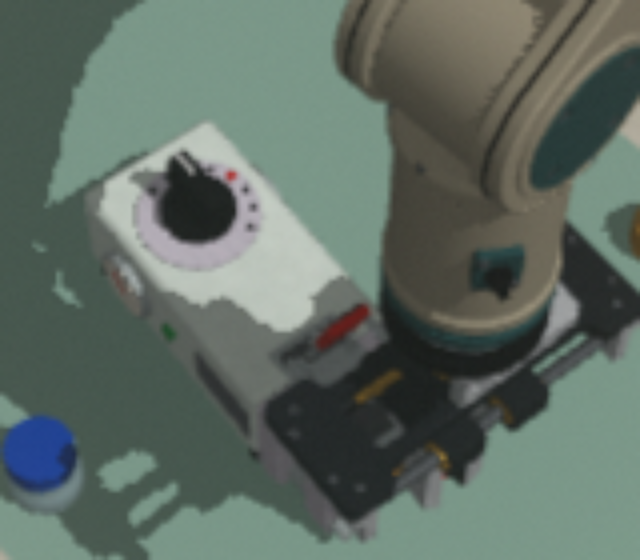

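View pics/tE.png

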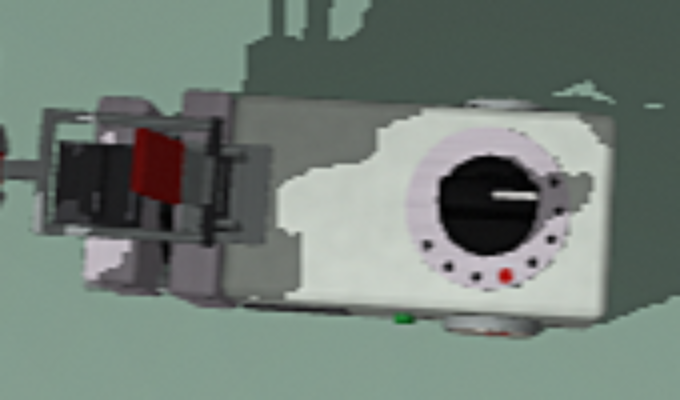

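Emit:
drive_tool(moves=[[0.5,2,4,0,0,0,0],[0.5,4,8,0,0,0,0],[1,7,13,0,0,0,0],[1,7,13,0,0,0,0],[1,8,18,0,0,0,0],[1,9,23,0,0,0,0],[1,9,23,0,0,0,0],[1,9,23,0,0,0,0]])

```text
clock: 7.67
tcp_pos: [0.6323, 0.2068, 0.0683]
orientation: [[0.997, -0.071, -0.002], [-0.071, -0.997, 0.002], [-0.002, -0.002, -1.0]]
ft_force: [-2.3, 5.1, -2.2]
gripper_width: 0.0142
```

```bash
cat >> go.py <<'E'
def tf():
    o=st(); c,s=np.cos(v[2]),np.sin(v[2]); p=o["tcp_pos"]; dx,dy=p[0]-v[0],p[1]-v[1]; print("tester: TCP",np.round([(c*dx+s*dy)*1e3,(-s*dx+c*dy)*1e3,p[2]*1e3],1)); return o
def pic(cam,name,r0,r1,c0,c1,k):
    d=bot.read_camera(cam); cv2.imwrite(f"pics/{name}.png",cv2.resize(d["color"][r0:r1,c0:c1,::-1],None,fx=k,fy=k,interpolation=cv2.INTER_CUBIC)); return d
E
python3 - <<'E'
from go import *
pic("top","tF",130,230,220,390,4); tf()
E
```

```text
7.72 [0.6323 0.2068 0.0684] F [-3.2  5.6 -2.4] w 0.0137 q [-0.57  0.84  0.38  1.59 -0.4   0.79 -0.09]
tester: TCP [160.    1.2  68.4]
```

View pics/tF.png

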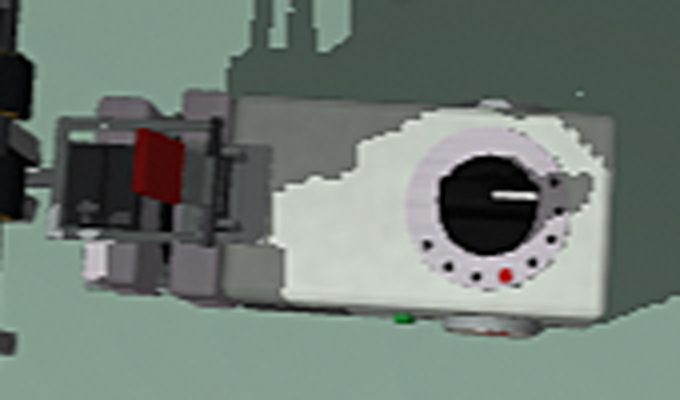

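Run:
```python
from go import *
for col,name in ((220+62/4,"bar F"),(220+44/4,"bar E"),(234.3,"ledge end"),(220+210/4,"pivot line?"),(220+158/4,'lever tip edge mid')):
  for z in (83,88,92,107,150):
    f=lambda x: proj("top",W(x[0],z)[None])[0,0]-col
    print(name,z,least_squares(f,[130]).x.round(1),end=" ")
  print()
# wide predicted pixel of known pts for calibration bias: dial
print(proj("top",W(-50,86)[None]),"dial obs",220+490/4,130+205/4)
```

```text
bar F 83 [135.1] bar F 88 [133.8] bar F 92 [132.7] bar F 107 [128.8] bar F 150 [117.4] 
bar E 83 [143.] bar E 88 [141.7] bar E 92 [140.6] bar E 107 [136.4] bar E 150 [124.6] 
ledge end 83 [137.2] ledge end 88 [135.9] ledge end 92 [134.8] ledge end 107 [130.8] ledge end 150 [119.3] 
pivot line? 83 [70.2] pivot line? 88 [69.4] pivot line? 92 [68.7] pivot line? 107 [66.2] pivot line? 150 [59.] 
lever tip edge mid 83 [93.] lever tip edge mid 88 [92.] lever tip edge mid 92 [91.2] lever tip edge mid 107 [88.2] lever tip edge mid 150 [79.5] 
[[341.62659967 179.82403634]] dial obs 342.5 181.25
```

Run:
```python
from go import *
pic("wrist","wF",190,400,220,420,3.5); pic("scene","sF",170,290,260,420,5)
import pickle
a=pickle.load(open("wE.pkl","rb"))["color"][190:400,220:420,::-1]; cv2.imwrite("pics/wEc.png",cv2.resize(a,None,fx=3.5,fy=3.5))
```

```text
(no output)
```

View pics/wF.png

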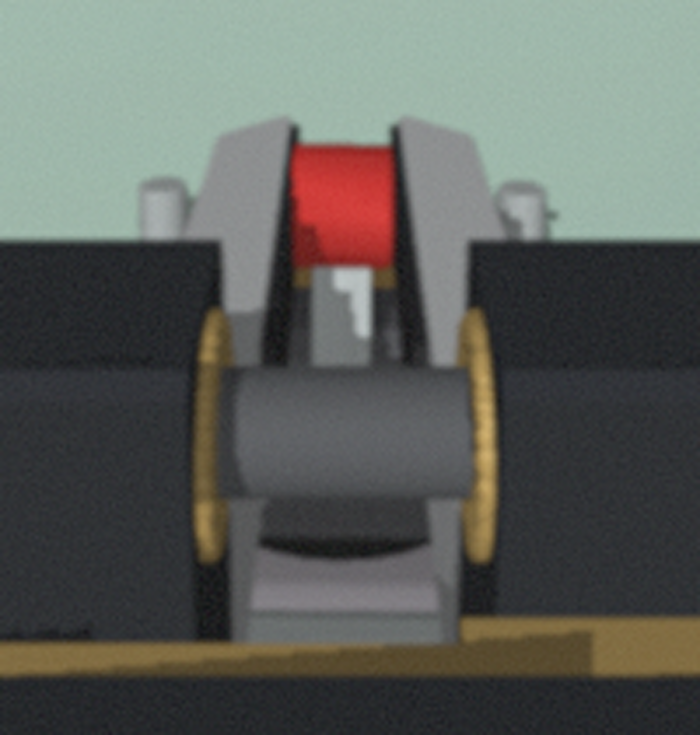

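View pics/wEc.png

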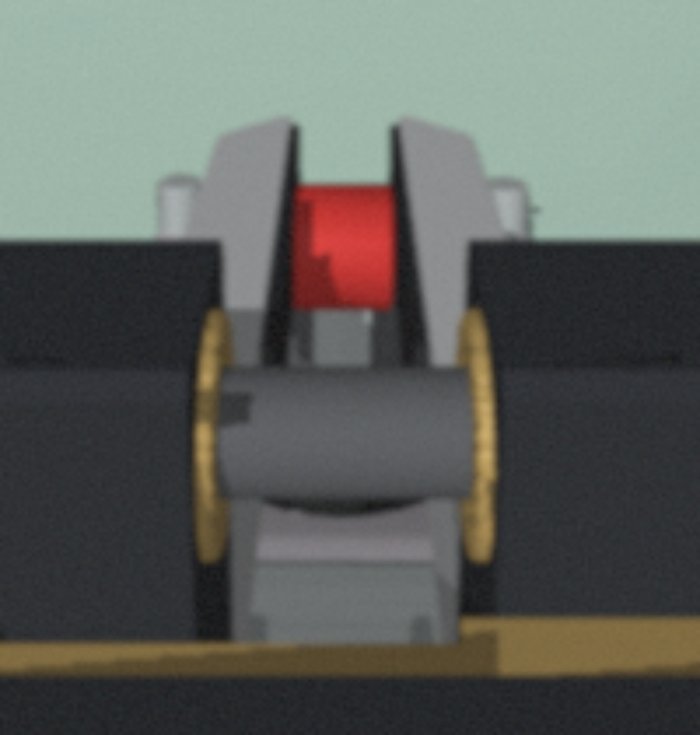

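View pics/sF.png

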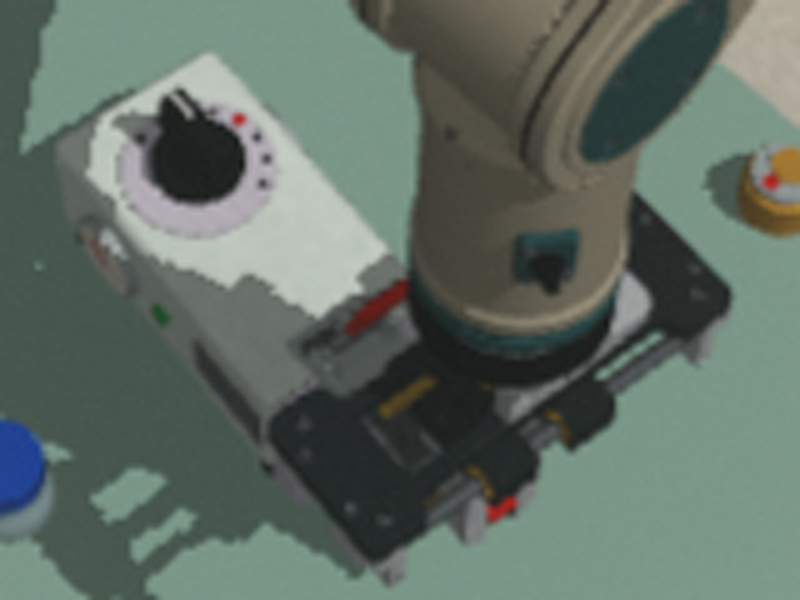

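Emit:
drive_tool(moves=[[0,0,0,0,0,0,0],[0,0,0,0,0,0,0],[0.5,2,0,0,0,0,0],[0.5,4,0,0,0,0,0],[0.5,6,0,0,0,0,0],[0.5,7,0,0,0,0,0],[0.5,7,0,0,0,0,0],[0.5,7,0,0,0,0,0]], newtons=45)

```text
clock: 8.48
tcp_pos: [0.6319, 0.2023, 0.0684]
orientation: [[0.998, -0.07, -0.002], [-0.07, -0.998, 0.006], [-0.003, -0.005, -1.0]]
ft_force: [-3.8, 10.0, -2.0]
gripper_width: 0.0136
```

Run:
```python
from go import *
pic("top","tG",130,230,220,390,4); tf()
```

```text
8.53 [0.6319 0.2024 0.0684] F [-3.   9.6 -2.6] w 0.0138 q [-0.56  0.84  0.37  1.59 -0.4   0.79 -0.08]
tester: TCP [155.6   1.2  68.4]
```

View pics/tG.png

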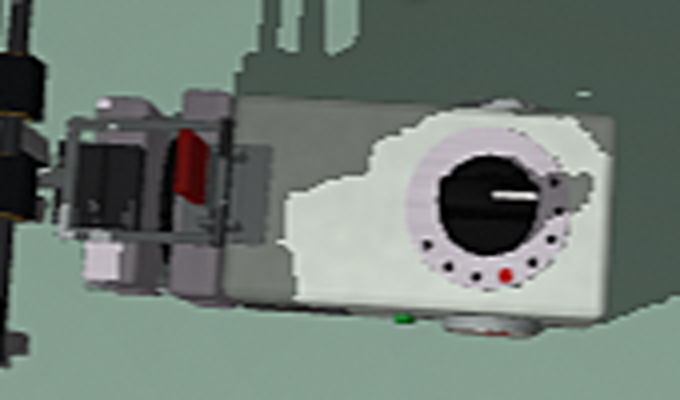

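Emit:
drive_tool(moves=[[0,0.5,2,0,0,0,0],[0,1,4,0,0,0,0],[0,1.5,6,0,0,0,0],[0,2,8,0,0,0,0],[0,2,8,0,0,0,0]])

```text
clock: 8.95
tcp_pos: [0.6318, 0.1994, 0.0607]
orientation: [[0.998, -0.07, -0.002], [-0.07, -0.998, 0.004], [-0.003, -0.004, -1.0]]
ft_force: [-4.8, 7.0, 1.8]
gripper_width: 0.0132
```

Run:
```python
from go import *
pic("top","tH",130,230,220,390,4); tf()
```

```text
9.0 [0.6318 0.1994 0.0608] F [-4.7  7.8  1.4] w 0.0134 q [-0.55  0.85  0.37  1.6  -0.4   0.77 -0.08]
tester: TCP [152.7   1.1  60.8]
```

View pics/tH.png

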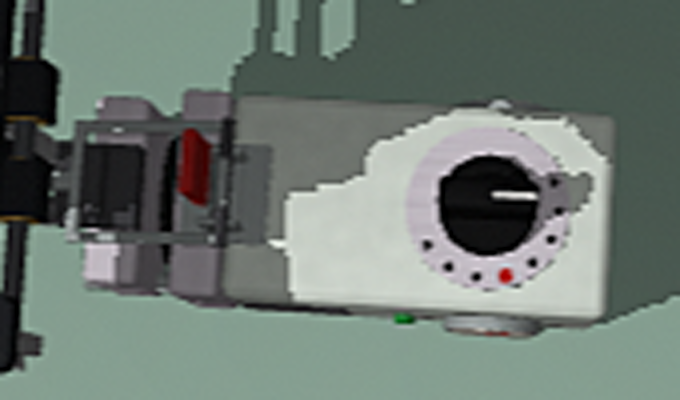

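Emit:
drive_tool(moves=[[0,0,1,0,0,0,0],[0,0,1,0,0,0,0.35],[0,0,1,0,0,0,0.35],[0,0,1,0,0,0,0.35],[0,0,-10,0,0,0,0.35],[0,0,-40,0,0,0,0.35],[0,0,-80,0,0,0,0.35],[0,-20,-120,0,0,0,0.35],[0,-20,-120,0,0,0,0.35],[0,-20,-120,0,0,0,0]], newtons=30)

```text
clock: 9.83
tcp_pos: [0.6376, 0.2158, 0.184]
orientation: [[0.997, -0.071, 0.007], [-0.071, -0.997, 0.001], [0.007, -0.001, -1.0]]
ft_force: [-0.3, -0.4, -1.9]
gripper_width: 0.0292
```

Run:
```python
from go import *
import pickle
d=bot.read_camera("wrist"); pickle.dump(d,open("wI.pkl","wb")); cv2.imwrite("pics/wI.png",d["color"][:,:,::-1])
pic("top","tI",130,230,220,390,4);pic("scene","sI",170,290,260,420,5); tf()
```

```text
9.98 [0.6342 0.2139 0.1793] F [ 0.7 -0.6 -0.3] w 0.0173 q [-0.61  0.72  0.44  1.49 -0.34  1.01 -0.16]
tester: TCP [ 1.673e+02 -1.000e-01  1.793e+02]
```

View pics/tI.png

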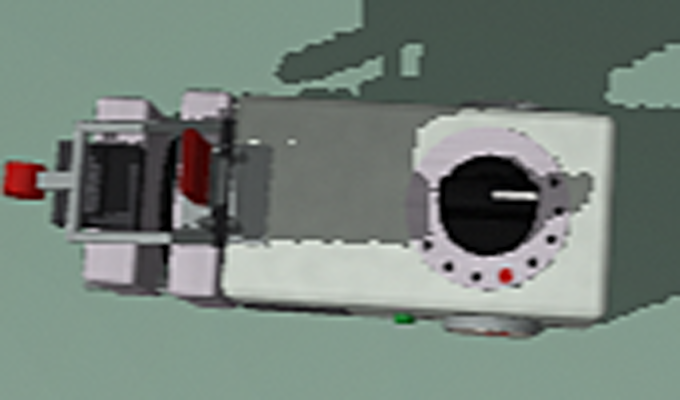

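View pics/sI.png

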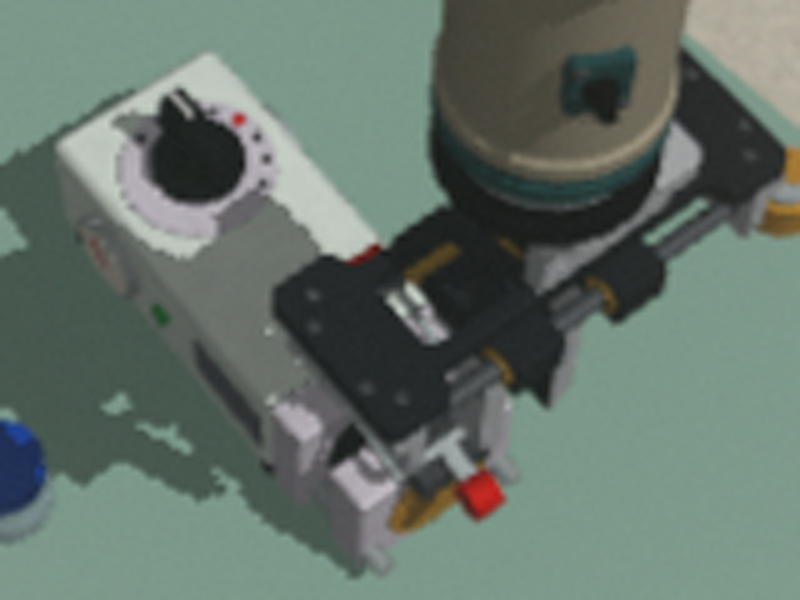

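View pics/wI.png

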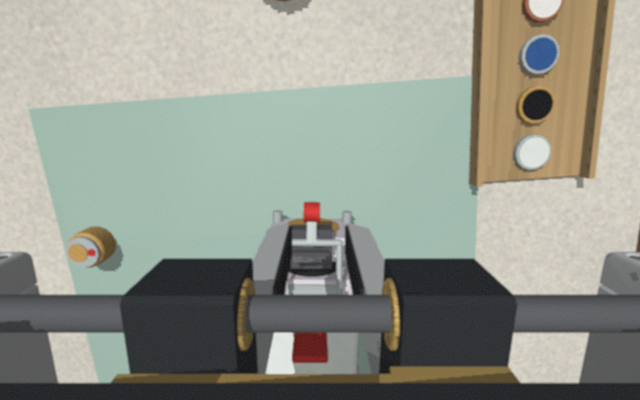

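Emit:
drive_tool(moves=[[0,35,15,0,0,-0.01,0],[-1,65,30,0,0,-0.01,0],[-1,77,38,0,0,-0.01,0],[-1,77,38,0,0,-0.01,0],[-1,77,38,0,0,-0.01,0],[-1,77,38,0,0,-0.01,0]])

```text
clock: 10.48
tcp_pos: [0.6285, 0.1409, 0.1422]
orientation: [[0.998, -0.061, -0.0], [-0.061, -0.998, 0.001], [-0.0, -0.001, -1.0]]
ft_force: [-0.5, 0.8, 0.4]
gripper_width: 0.0005
```

Run:
```python
from go import *
pic("top","tJ",130,230,220,390,4);pic("scene","sJ",170,290,260,420,5); tf()
```

```text
10.58 [0.6286 0.1413 0.1427] F [-1.3 -0.   0.1] w 0.0002 q [-0.5   0.72  0.41  1.61 -0.35  0.89 -0.02]
tester: TCP [ 94.5  -0.6 142.7]
```

View pics/tJ.png

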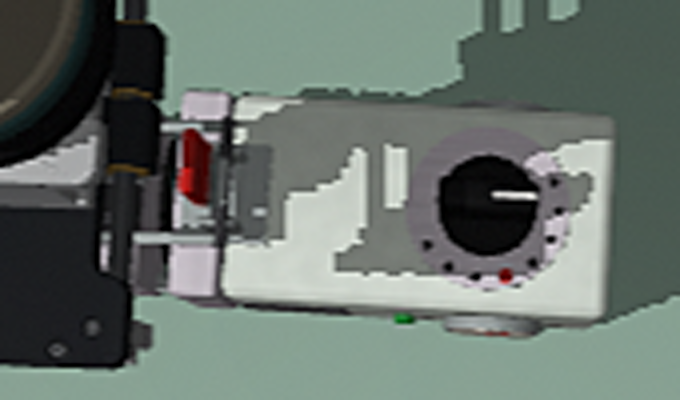

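View pics/sJ.png

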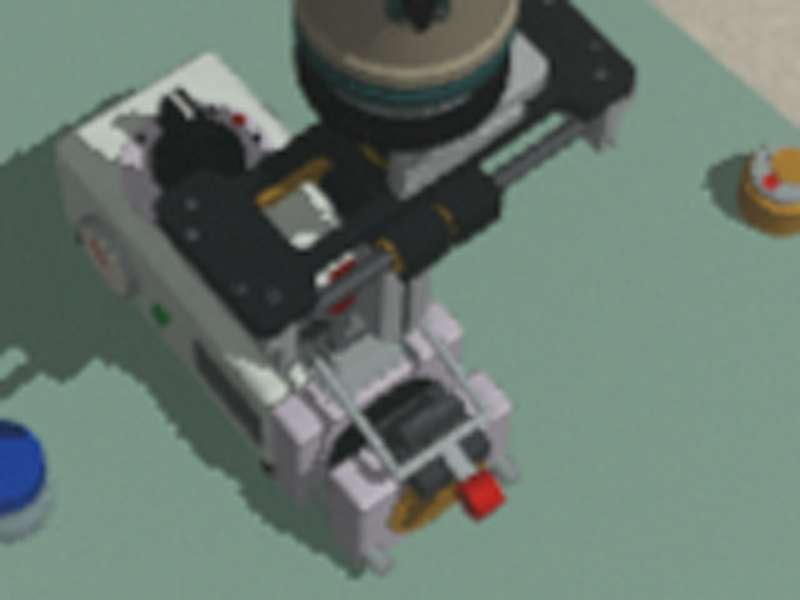

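Emit:
drive_tool(moves=[[0,10,2,0,0,0.02,0],[0,18,2,0,0,0.02,0],[-0.5,25,2,0,0,0.02,0],[-0.5,32,3,0,0,0.02,0],[-0.5,40,5,0,0,0.02,0],[-1,47,8,0,0,0.02,0],[-1,47,8,0,0,0.02,0]])

```text
clock: 11.17
tcp_pos: [0.6241, 0.0915, 0.1343]
orientation: [[0.997, -0.083, -0.0], [-0.083, -0.997, 0.001], [-0.0, -0.001, -1.0]]
ft_force: [0.0, 3.2, 0.4]
gripper_width: 0.0001
```

Run:
```python
from go import *
pic("top","tK",130,230,220,390,4);pic("scene","sK",170,290,260,420,5); tf()
```

```text
11.27 [0.6242 0.0916 0.1345] F [0.2 2.  0.8] w 0.0004 q [-0.43  0.72  0.41  1.65 -0.36  0.85  0.04]
tester: TCP [ 44.6  -0.3 134.5]
```

View pics/tK.png

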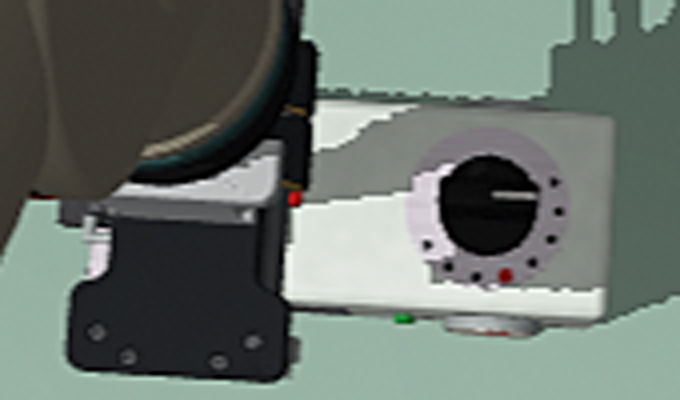

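View pics/sK.png

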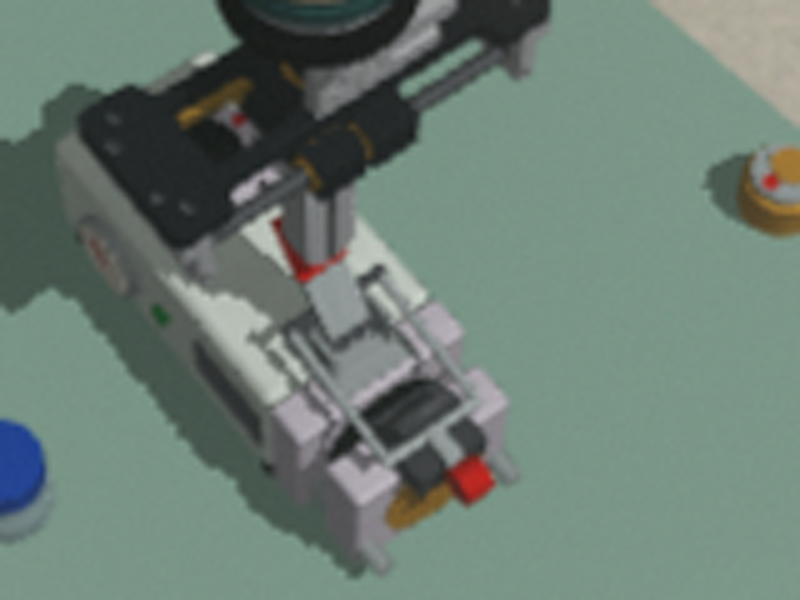

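Run:
```python
from go import *
d=bot.read_camera("scene"); im=d["color"][:,:,::-1]
P=np.array([56.4,102.5])
def px(x,z,y=0): return proj("scene",W(x,z,y)[None])[0]
for zb in (86,88,102):
    s=np.arcsin((zb-P[1])/70); b=P+70*np.array([np.cos(s),np.sin(s)]); g=P+96*np.array([np.cos(s),np.sin(s)])
    print(zb,b,"bar crop",(px(*b)-[260,170])*5,"ends",(px(*b,24)-[260,170])*5,(px(*b,-24)-[260,170])*5,"grip",(px(*g)-[260,170])*5)
P0=np.array([66.3,105]);s=np.arcsin((86-105)/70);b=P0+70*np.array([np.cos(s),np.sin(s)]); print("J bar",(px(*b)-[260,170])*5,(px(*(P0+96*np.array([np.cos(s),np.sin(s)])))-[260,170])*5,"lip",(px(124,98)-[260,170])*5)
cv2.imwrite("pics/sK2.png",cv2.resize(im[225:280,315:370],None,fx=10,fy=10,interpolation=cv2.INTER_CUBIC))
```

```text
86 [124.42756794  86.        ] bar crop [430.97969989 429.89472105] ends [475.44553462 399.23011377] [385.87465651 461.00014053] grip [467.79232227 480.17218245]
88 [124.88174939  88.        ] bar crop [431.81808817 428.57300662] ends [476.35416127 397.86523904] [386.64068396 459.72297409] grip [469.03725571 478.46755139]
102 [126.39821426 102.        ] bar crop [435.28889202 416.29559065] ends [480.30938577 385.32477367] [389.61256899 447.71757035] grip [474.44356193 462.24301704]
J bar [444.612875   445.88772402] [481.16601422 496.96038242] lip [431.37345519 416.42334592]
```

View pics/sK2.png

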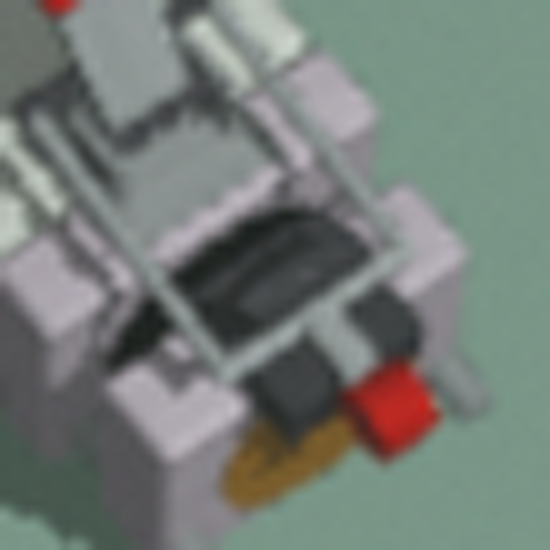

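Emit:
drive_tool(moves=[[0,5,5,0,0,0,0],[0,9.5,10,0,0,0,0],[0,14,16,0,0,0,0],[0,18,22,0,0,0,0],[0,20,27,0,0,0,0],[0,22,32,0,0,0,0],[0,23,37,0,0,0,0],[0,24,42,0,0,0,0],[0,24,44,0,0,0,0],[0,24,44,0,0,0,0]])

```text
clock: 12.15
tcp_pos: [0.6225, 0.0679, 0.093]
orientation: [[0.997, -0.082, 0.0], [-0.082, -0.997, 0.001], [0.0, -0.001, -1.0]]
ft_force: [-5.2, 0.2, 21.0]
gripper_width: 0.0008
```

Run:
```python
from go import *
pic("scene","sL",170,290,260,420,5); tf()
```

```text
12.2 [0.6225 0.068  0.093 ] F [-5.3 -0.1 20. ] w 0.0004 q [-0.38  0.76  0.38  1.7  -0.38  0.76  0.1 ]
tester: TCP [20.9 -0.6 93. ]
```

View pics/sL.png

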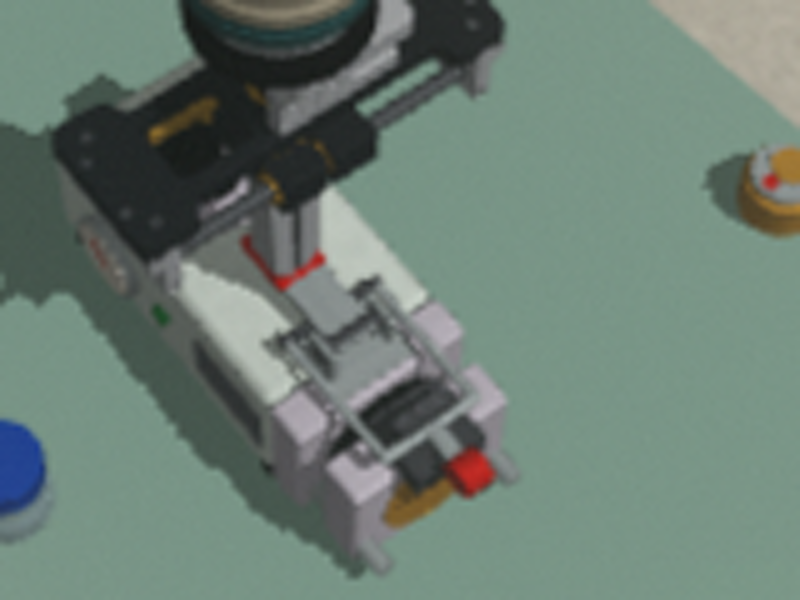

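Emit:
drive_tool(moves=[[0,0,-20,0,0,0,0],[0,0,-60,0,0,0,0.4],[0,40,-90,0,0,0,0.4],[0,70,-90,0,0,0,0.4],[0,71,-90,0,0,0,0.4],[0,71,-90,0,0,0,0.4],[0,71,-90,0,0,0,0.4]])

```text
clock: 12.78
tcp_pos: [0.6158, -0.0022, 0.1796]
orientation: [[0.997, -0.083, -0.002], [-0.083, -0.997, 0.001], [-0.002, -0.0, -1.0]]
ft_force: [1.2, 0.7, -0.9]
gripper_width: 0.0361
```

Run:
```python
from go import *
import pickle
d=pic("wrist","wM",0,250,200,440,2.4); pickle.dump(d,open("wM.pkl","wb"));cv2.imwrite("pics/wMf.png",d["color"][:,:,::-1])
pic("scene","sM",170,290,260,420,5); pic("top","tM",130,230,220,390,4);tf()
```

```text
12.93 [ 6.161e-01 -6.000e-04  1.793e-01] F [ 0.4 -0.5  0.2] w 0.0374 q [-0.3   0.64  0.43  1.65 -0.32  0.92  0.17]
tester: TCP [-48.    0.2 179.3]
```

View pics/wM.png

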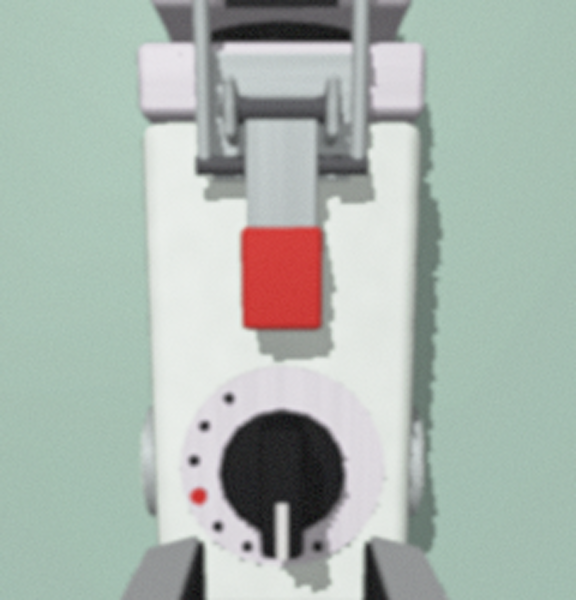

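View pics/sM.png

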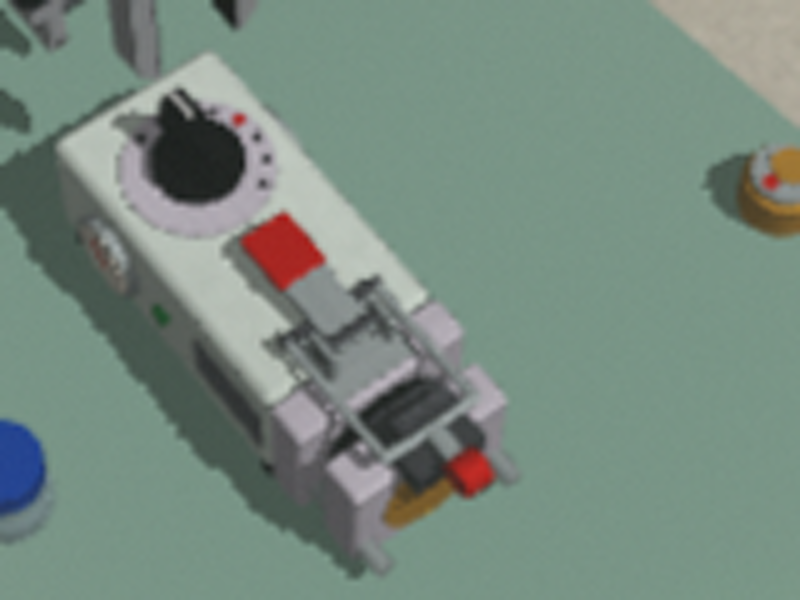

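View pics/tM.png

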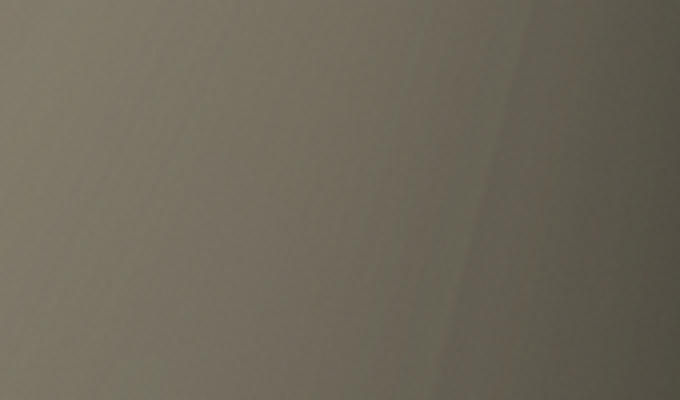

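View pics/wMf.png

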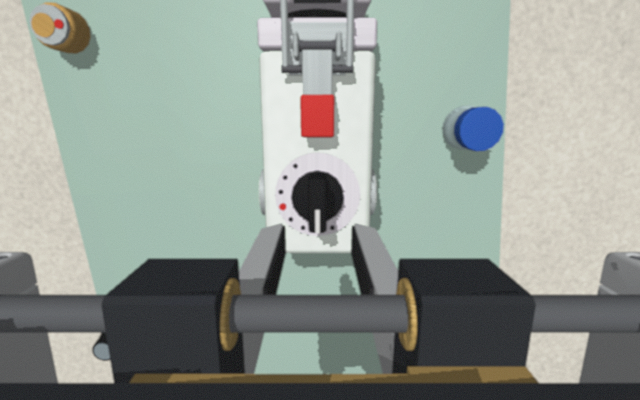

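Run:
```python
import cv2,numpy as np
a=cv2.imread("pics/sK.png");b=cv2.imread("pics/sM.png");j=cv2.imread("pics/sJ.png")
r=np.s_[350:600,270:540]
o=np.hstack([cv2.resize(x[r],None,fx=1.45,fy=2) if 0 else x[r] for x in (j,a,b)])
cv2.imwrite("pics/cmp.png",cv2.resize(o,(800,int(800*o.shape[0]/o.shape[1]))))
print(o.shape)
# phase correlate cap corner patches between J and M, and end plate
def sh(p,q,box):
    y0,y1,x0,x1=box
    t=p[y0:y1,x0:x1]; res=cv2.matchTemplate(q[y0-25:y1+25,x0-25:x1+25],t,cv2.TM_CCOEFF_NORMED); _,m,_,l=cv2.minMaxLoc(res); return (l[0]-25,l[1]-25,round(m,3))
print("cap front corner J->K",sh(j,a,(500,580,325,400)),"J->M",sh(j,b,(500,580,325,400)))
print("stub right J->M",sh(j,b,(430,490,480,530)))
print("plate corner",sh(j,b,(400,490,265,325)))
```

```text
(250, 810, 3)
cap front corner J->K (-2, -3, 0.973) J->M (-4, -5, 0.961)
stub right J->M (-5, -10, 0.93)
plate corner (1, -2, 0.935)
```

View pics/cmp.png

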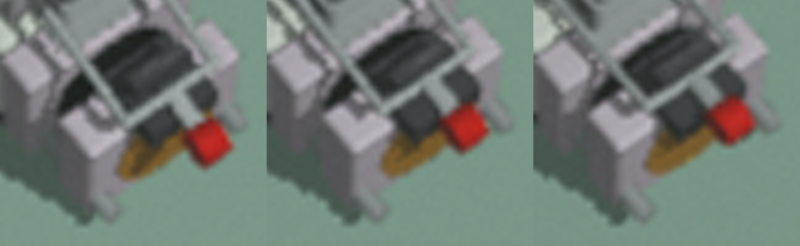

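Emit:
drive_tool(moves=[[0,-40,-30,0,0,0,0.4],[0,-80,-30,0,0,0,0.4],[0,-120,-30,0,0,0,0.4],[0,-135,-30,0,0,0,0.4],[0,-135,-30,0,0,0,0.4],[0,-135,-30,0,0,0,0.4],[0,-135,-30,0,0,0,0.4]])

```text
clock: 13.52
tcp_pos: [0.6272, 0.1312, 0.2099]
orientation: [[0.997, -0.082, -0.001], [-0.082, -0.997, -0.002], [-0.001, 0.002, -1.0]]
ft_force: [-0.2, -0.6, 1.0]
gripper_width: 0.0376
```

Run:
```python
from go import *
import pickle
d=pic("wrist","wN",80,240,240,390,5); pickle.dump(d,open("wN.pkl","wb"))
from fit import model
tf()
def px(x,z,y=0): return (proj(cal(d),W(x,z,y)[None])[0]-[240,80])*5
for n,p in dict(barHooked=(119.5,87),barOnLip=(119,101),lip=(120,98),ledge=(135,83),capx_open=(129,70),P=(49,89),grip=(145,87)).items(): print(n,px(*p).round())
```

```text
13.57 [0.6274 0.1303 0.2101] F [-0.   0.   0.2] w 0.0378 q [-0.51  0.65  0.45  1.55 -0.31  1.02 -0.06]
tester: TCP [ 83.5  -0.3 210.1]
barHooked [385. 357.]
barOnLip [385. 369.]
lip [385. 361.]
ledge [385. 266.]
capx_open [385. 296.]
P [385. 744.]
grip [385. 208.]
```

View pics/wN.png

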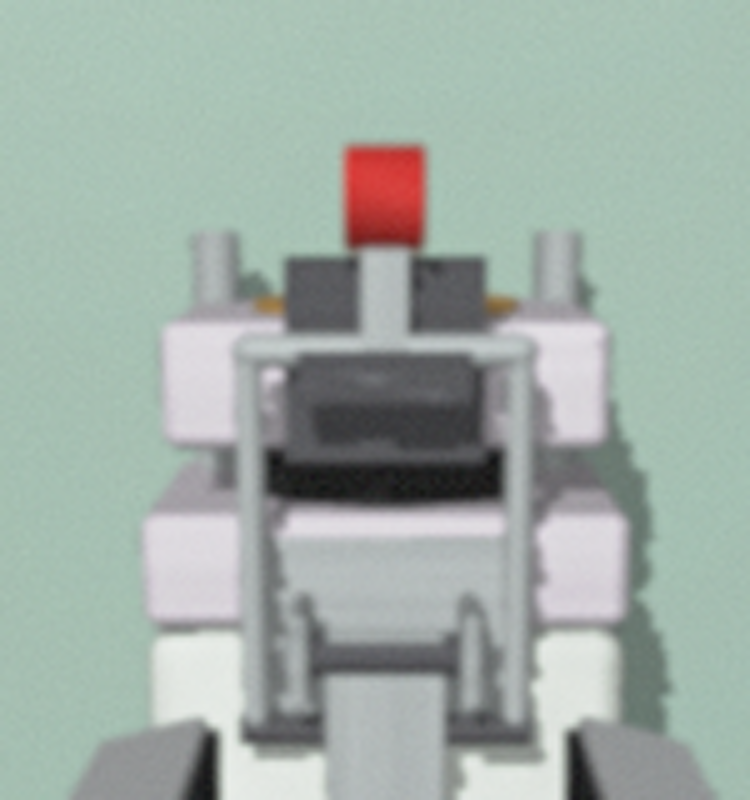

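Run:
```python
from go import *
import pickle
def sol(n,row,z):
    c=cal(pickle.load(open(f"w{n}.pkl","rb"))); return least_squares(lambda x: proj(c,W(x[0],z)[None])[0,1]-row,[110]).x[0].round(1)
for n,r in (("B",(65.8,89.7,40+396/6,40+522/6,50.3)),("C",(139,161.3,40+408/3,40+468/3,128)),("N",(80+318/5,80+442/5,80+515/5,80+622/5,80+258/5))):
    print(n,"cap+x",sol(n,r[0],70),"cap-x",sol(n,r[1],70),"plate+x",sol(n,r[2],75),"plate-x",sol(n,r[3],75),"ledge",sol(n,r[4],83))
```

```text
B cap+x 127.4 cap-x 104.8 plate+x 88.9 plate-x 68.4 ledge 139.5
C cap+x 128.7 cap-x 105.6 plate+x 90.8 plate-x 69.3 ledge 140.4
N cap+x 124.9 cap-x 101.9 plate+x 89.0 plate-x 68.4 ledge 136.4
```

Run:
```python
from go import *
import pickle
c=cal(pickle.load(open("wM.pkl","rb")))
def pt(r,L): return W(65-r*np.cos(L)+3*np.sin(L),89+r*np.sin(L)+3*np.cos(L))[None]
for L in (0,.05,.1,.2,.3): print(L,[proj(c,pt(r,L))[0].round(1) for r in (66,34)], 66-34)
print("obs tip 317.5,136.7 inner 95; widths", 78/2.4)
a=proj(c,np.vstack([W(0,92,13),W(0,92,-13)])); print(a)
print("dial pred",proj(c,W(-50,86)[None]),"obs",200+282/2.4,472/2.4, "plate -x obs",118/2.4,"plate-x 68.4:",proj(c,W(68.4,75)[None]))
```

```text
0 [array([317.2, 139.1]), array([317.2,  95.7])] 32
0.05 [array([317.2, 139.1]), array([317.2,  95.3])] 32
0.1 [array([317.2, 138.8]), array([317.2,  94.7])] 32
0.2 [array([317.2, 137.6]), array([317.2,  93.3])] 32
0.3 [array([317.1, 135.5]), array([317.2,  91.4])] 32
obs tip 317.5,136.7 inner 95; widths 32.5
[[300.28174678 137.74413592]
 [334.20172298 137.75497731]]
dial pred [[317.28994118 199.22562648]] obs 317.5 196.66666666666669 plate -x obs 49.16666666666667 plate-x 68.4: [[317.29863083  46.19981487]]
```

Emit:
drive_tool(moves=[[0,40,0,0,0,0,0.4],[0,80,0,0,0,0,0.4],[0,115,10,0,0,0,0.4],[0,132,30,0,0,0,0.4],[0,132,60,0,0,0,0.4],[0,132,90,0,0,0,0.4],[0,132,112,0,0,0,0.4],[0,132,118,0,0,0,0.4],[0,132,118,0,0,0,0.4],[0,132,118,0,0,0,0.4],[0,132,118,0,0,0,0.4]])

```text
clock: 14.48
tcp_pos: [0.6181, -0.0002, 0.0942]
orientation: [[0.997, -0.083, 0.003], [-0.083, -0.997, -0.0], [0.003, 0.0, -1.0]]
ft_force: [-0.3, 0.5, -0.0]
gripper_width: 0.0377
```

Run:
```python
from go import *
pic("wrist","wO",150,380,220,420,3.4); pic("scene","sO",150,270,250,390,5); tf()
```

```text
14.58 [6.18e-01 3.00e-04 9.41e-02] F [-0.2  0.3  0.2] w 0.0372 q [-0.27  0.75  0.38  1.72 -0.38  0.74  0.21]
tester: TCP [-46.9  -1.7  94.1]
```

View pics/wO.png

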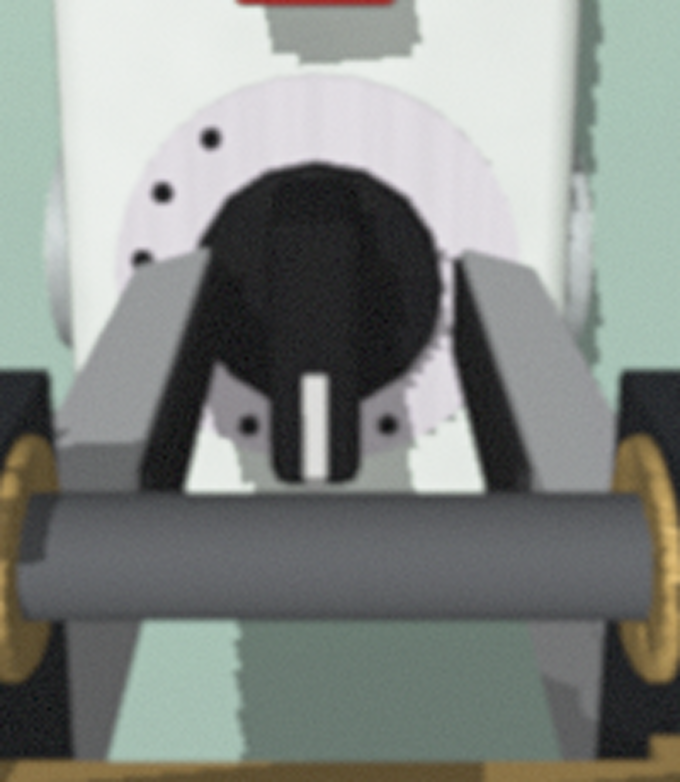

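View pics/sO.png

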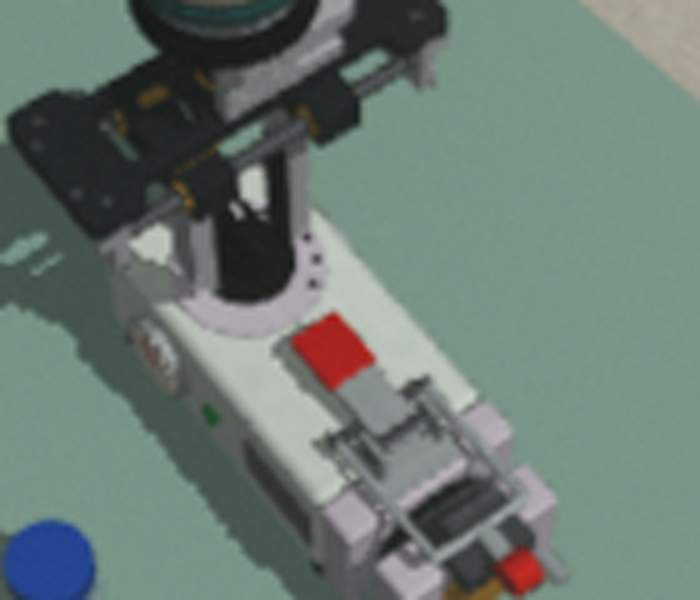

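Emit:
drive_tool(moves=[[-2,0,2,0,0,0,0.4],[-2,0,2,0,0,0,0.4],[-2,0,2,0,0,0,0],[-2,0,2,0,0,0,0],[-2,0,2,0,0,0,0],[-2,0,2,0,0,0,0]], newtons=25)

```text
clock: 15.08
tcp_pos: [0.6149, 0.0007, 0.0905]
orientation: [[0.997, -0.082, 0.0], [-0.082, -0.997, -0.0], [0.0, 0.0, -1.0]]
ft_force: [1.8, 0.0, 0.5]
gripper_width: 0.0142
```

Run:
```python
from go import *
o=tf(); print(o["wrist_torque"])
```

```text
15.08 [0.6149 0.0007 0.0905] F [1.8 0.  0.5] w 0.0142 q [-0.27  0.75  0.37  1.73 -0.38  0.73  0.21]
tester: TCP [-46.7   1.4  90.5]
[-0.14055594 -0.97230695  0.07994847]
```

Emit:
drive_tool(moves=[[0,0,0,0,0,0.12,0],[0,0,0,0,0,0.24,0],[0,0,0,0,0,0.36,0],[0,0,0,0,0,0.48,0],[0,0,0,0,0,0.6,0],[0,0,0,0,0,0.72,0],[0,0,0,0,0,0.84,0],[0,0,0,0,0,0.96,0],[0,0,0,0,0,1.08,0],[0,0,0,0,0,1.18,0],[0,0,0,0,0,1.28,0],[0,0,0,0,0,1.28,0],[0,0,0,0,0,1.28,0],[0,0,0,0,0,1.28,0]])

```text
clock: 16.25
tcp_pos: [0.6167, -0.0006, 0.0906]
orientation: [[0.209, -0.978, 0.004], [-0.978, -0.209, -0.003], [0.003, -0.003, -1.0]]
ft_force: [4.8, -2.2, -4.9]
gripper_width: 0.0138
```

Run:
```python
from go import *
o=tf(); R=np.array(o["orientation"]); print(o["wrist_torque"],"turned",-(np.arctan2(R[1,0],R[0,0])+.082))
pic("wrist","wP",130,380,220,420,3.2)
```

```text
16.25 [ 6.167e-01 -6.000e-04  9.060e-02] F [ 4.8 -2.2 -4.9] w 0.0138 q [-0.46  0.84  0.72  1.73 -0.71  0.85 -0.77]
tester: TCP [-48.   -0.5  90.6]
[-0.66285012 -0.97435078  0.03754618] turned 1.2779870609016724
```

View pics/wP.png

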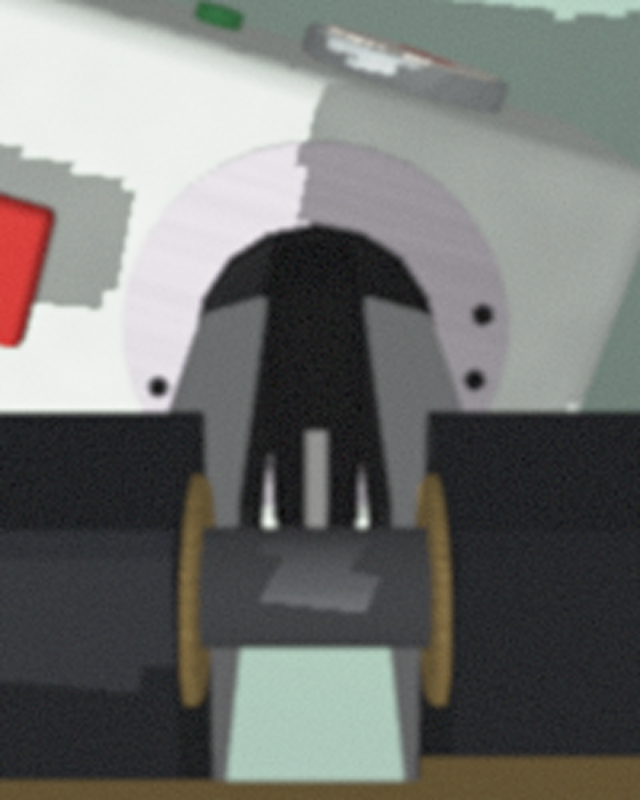

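Emit:
drive_tool(moves=[[0,0,0,0,0,-0.02,0],[0,0,0,0,0,-0.02,0.35],[0,0,0,0,0,-0.02,0.35],[0,0,0,0,0,-0.02,0.35],[0,0,0,0,0,-0.02,0.35],[0,0,-20,0,0,-0.02,0.35],[0,0,-60,0,0,-0.02,0.35],[0,30,-100,0,0,-0.02,0.35],[0,70,-130,0,0,-0.02,0.35],[0,110,-150,0,0,-0.02,0.35],[0,150,-150,0,0,-0.02,0.35],[0,150,-150,0,0,-0.02,0.35],[0,150,-150,0,0,-0.02,0.35]])

```text
clock: 17.38
tcp_pos: [0.4642, -0.0308, 0.2414]
orientation: [[0.224, -0.975, -0.001], [-0.975, -0.224, 0.004], [-0.004, 0.0, -1.0]]
ft_force: [0.0, -1.0, -0.1]
gripper_width: 0.0329
```

Run:
```python
from go import *
import pickle
d=pic("wrist","wQ",0,250,180,460,2.8); pickle.dump(d,open("wQ.pkl","wb"))
pic("scene","sQ",150,290,250,410,4.2); pic("top","tQ",80,330,200,470,2.4); tf()
```

```text
17.53 [ 0.4691 -0.0297  0.2406] F [ 1.1  1.  -0.4] w 0.0328 q [-0.64  0.46  0.94  1.97 -0.46  0.94 -0.81]
tester: TCP [-89.1 144.2 240.6]
```

View pics/wQ.png

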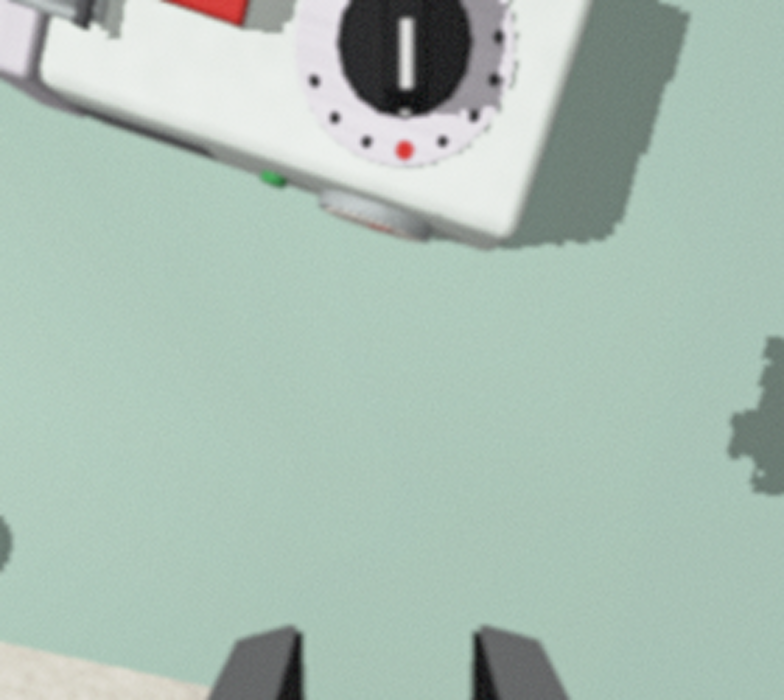

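View pics/sQ.png

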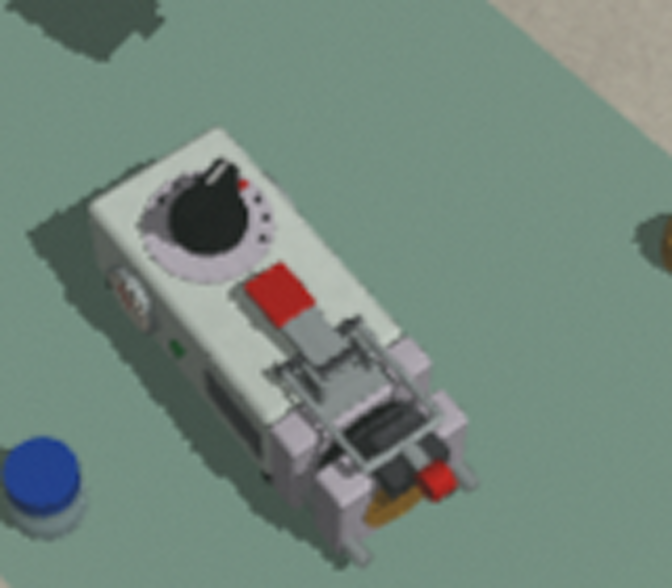

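View pics/tQ.png

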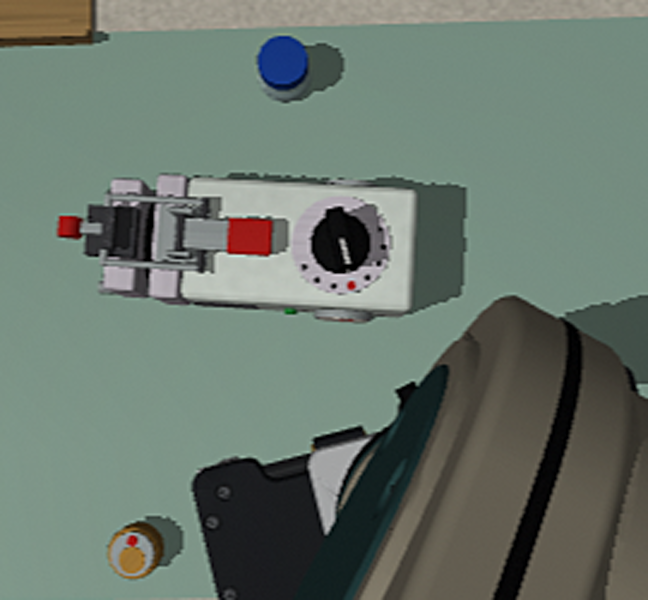

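Run:
```python
from go import *
st()
bot.read_camera("scene")
for l in ("loupe_mid","jar_mid","holder_mid"): print(l,[(np.round(x["location"]).tolist(),round(x["conf"],2)) for x in bot.recognise("scene",l)[:2]])
print(bot.finish_job())
```

```text
17.53 [ 0.4691 -0.0297  0.2406] F [ 1.1  1.  -0.4] w 0.0328 q [-0.64  0.46  0.94  1.97 -0.46  0.94 -0.81]
loupe_mid [([331.0, 123.0], 0.57)]
jar_mid [([259.0, 266.0], 0.98)]
holder_mid [([417.0, 208.0], 0.67)]
the job is handed in; nothing more can be done
None
```

The tester is closed and the dial is set. I handed the job in at about 17.7 s of the 51 s, with the arm clear of everything.

**What I did**
- I swung the loop over by its grip. At 8 N the disc slipped in the pads, so I gripped at 45 N and pushed the lever nearer upright. The bar then landed on the ledge outside the lip, not right at the ledge's end.
- I pressed the lever down until it lay flat against its stop, at about 20 N.
- I then turned the dial 1.278 rad clockwise, eased back slightly and let go.

**Last checks**
- **Lever:** it stayed flat after I released it, and was still flat in the final pictures.
- **Bar:** a close wrist picture, taken after the lever was pressed, shows the keeper's lip partly covering it, so it is hooked.
- **Dial:** the white line points at the red mark.
- **Loose items:** the loupe, jar and holder were found within about 3 pixels of where they started.

**Disagreements**
- **Cap travel:** I measured about 2.5 mm of closing movement against the 4.5 mm expected. I put this down to image error, because a flat lever with a hooked bar leaves no room for the cap to be open. I did not confirm it separately.
- **White box:** its visible end lies about 15 mm from where the text puts it, so I took positions from the dial, the lever, the loop and the keeper instead.

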